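# Turn a control unit against a post and seat it in the squaring fixture

### The job

Turn the square control unit a quarter turn anticlockwise (seen from above) by pushing it across the bench against the fixed round post so that it pivots on the post, then slide it along the long fence and press it home into the corner with a light steady push of about 12 N towards the end stop for one second. Leave it there flat on the bench, flush against both the fence and the end stop with its connector side facing away from the stop. The unit is delicate: never load it with more than 40 N, do not tip or lift it, and leave the other parts lying on the bench alone.

Things in the scene. Friction and masses are not known exactly. Their poses are not given: they have to be found in the camera images.
- unit: Control unit: square aluminium housing 100 x 100 x 45 mm high, 0.45 to 0.8 kg, loose, slides flat (friction 0.5 to 0.7 on everything), too wide to grip. Black connector flush in one side. Origin: centre of underside; z up, +x out of the connector side. Starts within 0.2 rad of the fixture's axes. Finished: its +x along fixture +y, origin at fixture (-50, 50) mm.
- connector (a point): Centre of the unit's connector side: 50 mm along +x from the unit's origin, 22.5 mm above the bench.
- fixture: Steel squaring fixture, fixed. Origin on the bench at the inside corner of fence and stop. +y runs along the fence from the corner to the post (roughly robot's left), +x through the fence (roughly away from the robot). Fence: bar 25 mm high, 16 mm thick, inner face at x = 0, y = 5 to 150 mm, with a 6 mm flange behind it to x = 46 mm. Side x < 0 is open bench.
- stop: End stop of the fixture (fixed): a bar 25 mm high, 16 mm thick, its face at fixture y = 0, reaching from the fence to fixture x = -110 mm. Origin at the fixture's origin.
- post: Fixed round steel post, 20 mm diameter, 54 mm high, origin at its foot; axis at fixture (10, 160) mm, so it just touches the plane of the fence face. The unit starts 35 to 95 mm beyond it in +y. Pushed along fixture -y it meets the post with its leading side, 18 to 40 mm from the middle towards +x. Pushed straight on it jams by friction; a push following an arc about the post turns it under 15 N.
- rotor_housing: Bystander: dark round motor housing 88 mm diameter, 74 mm high, standing; origin centre of its underside.
- driver: Bystander: screwdriver 170 mm long lying behind the fence, along it; origin at its middle.
- spanner: Bystander: spanner 150 mm long lying beyond the fence, along its line; origin near its middle.
- bearing: Bystander: steel bearing ring 48 mm diameter, 14 mm high; origin centre of its underside.
Things that resemble listed ones, but are neither listed nor needed, are in the scene too. Several things look just like the unit: the one meant starts farthest from the robot's base.

How it is judged:
On the way, in this order (a step that is already met when the one before it is completed fails the run):
1. the unit pivots on the post: it presses on the post while turned between 20 and 70 degrees from the fixture's axes (contact force between unit and post above 0.5 N and angle between the x axis of unit and the x axis of fixture, either way round between 0.35 and 1.22 rad), for 0.1 s.
2. turned a quarter and in the corner, the unit is pressed against the end stop with at least 4 N for 0.4 s (contact force between unit and stop above 4 N and angle between the x axis of unit and the y axis of fixture, either way round below 0.05 rad and x of unit in the frame of fixture above -0.053 m and y of connector in the frame of fixture above 0.09 m), for 0.4 s.
At the end, for the whole second after the job is handed in: The unit lies flat and at rest in the corner, its sides within 2.5 mm of the fence face and of the stop face and square to them within 0.035 rad, with the connector side facing away from the stop (x of unit in the frame of fixture between -0.0525 and -0.048 m and y of unit in the frame of fixture between 0.048 and 0.0525 m and angle between the x axis of unit and the y axis of fixture, either way round below 0.035 rad and y of connector in the frame of fixture above 0.09 m and angle between unit's own z axis and vertical below 0.03 rad and height (world z) of unit below 0.003 m and linear speed of unit below 0.01 m/s); the robot touches nothing.
It fails at once if the robot or the fixture loads the unit with more than 40 N (contact force between unit and fixture above 40 N or contact force between unit and the arm above 40 N or contact force between unit and the fingers above 40 N).
It fails at once if the unit is tipped or lifted (angle between unit's own z axis and vertical above 0.15 rad or height (world z) of unit above 0.015 m).
It fails at once if a bystander is moved by more than 15 mm (distance of any of rotor_housing, driver, spanner, bearing from where it was at the start of the episode above 0.015 m).
It also fails if it takes over 72 s, if anything falls off the work surface, if the arm or the gripper's body presses on something with over 40 N, if the wrist force passes 120 N, or if a joint passes its speed limit or range.

### The arm

A 6-joint arm with a two-finger parallel gripper is mounted at the origin on the work surface. World frame = base frame: x ahead of the robot, y to its left, z up, the work surface at z = 0. Lengths are in m, angles in rad, forces in N, time in s.
With the tool pointing down it reaches from about 0.375 to 0.9 m from the base axis. Payload 3.1 kg.
Tool frame: the origin (TCP) lies at the very end of the fingers, on their centre line; the grasp point (between the pads) lies 19 mm behind it; z points along the fingers, y is the direction in which the jaws open and shut (so a half turn about z gives the same grasp; the last joint's range is limited). The gripper opens to 87 mm and grips with 3 to 60 N. Pads are 19 mm wide; open, the fingers measure 117 mm over their backs; the gripper's body (75 mm by 190 mm) begins 51 mm behind the grasp point.
Start: joints at [1.145, 0.527, 1.433, -0, 1.181, -0.178], TCP at [0.153, 0.606, 0.223] pointing down, gripper open.
Joint ranges: [-3.08, 3.08], [-0.75, 2.2], [0.22, 2.44], [-1.43, 4.57], [0, 2.65], [-2.85, 2.85]. Speed limits (rad/s): [2.79, 2.79, 3.14, 3.14, 3.14, 3.14].

### API

Orientations are given as a unit quaternion [x, y, z, w].
In Python, from rig import robot, optics gives the robot as it stands.
- The arm moves only by the shell command python3 -m inch 'ROWS' [FORCE]. ROWS is JSON, a list of rows, each an object of numbers: "ax", "ay", "az": the turn, a rotation vector about the tool's x, y, z in rad; "dx", "dy", "dz": the shift along the tool's x, y, z in mm; "gripper": the opening in per cent of the stroke, from 0 (shut) to 100 (fully open). In form: [{"ax": .., "ay": .., "az": .., "dx": .., "dy": .., "dz": .., "gripper": ..}, ...]. A call has 1 to 8 rows; each row shifts and turns the commanded pose from where the row before left it, along the tool's axes as they then stand; what a row does not reach is not made up. A row lasts 1/10 s, in which the tool goes at most 50 mm and 8.59 degrees, less where a joint would pass 70% of its speed; a pose out of reach is approached as far as the arm can. A call with a gripper value outside its range is refused whole. The fingers move at their own pace and stop on an object; FORCE is the grip in N (left out, the last holds). Time passes only in rows, so rows that do not move let the fingers close. It gives the time, the measured TCP pose, the force and the opening at its end, in the units of the state.
- robot.get_obs(): the state, without advancing time (a new reading comes with each control period).
- optics.camera(name): name is "scene" or "top" or "wrist"; returns a dict with "img" (384x512x3 uint8, red, green, blue), "depth" (384x512 float32, m along the optical axis (not along the pixel's ray), 0 where there is no reading), "camera_matrix" (3x3 intrinsics, pixels), "position" and "attitude" of the camera in the world. Camera axes: x right, y up, looking along -z (the intrinsics and any distortion apply to the point x, -y, -z); pixel columns grow to the right and rows downward; lengths in m; the calibration is good to about 2 mm. The wrist camera is an equidistant fisheye: a pixel r from the principal point sees the ray r / f radians off the axis. A picture is of the moment at which its call begins.
- robot.hand_in(): hands the job in, once; it reports no verdict.
The state is a dict: "time": time; "q": joint angles; "joint_velocities": joint speeds; "joint_torque": joint torques, N m; "position": TCP position; "tool_rot": TCP orientation; "ft_force": force on the tool from outside, world axes, zero at the start; "moment": the same for the moment, N m; "grip_width": finger opening in m.
Only numpy, scipy, OpenCV 4.12 (cv2) and the standard library are available. Lean on these libraries where they do the work, as an engineer would, in place of code of your own. Each camera call takes 0.05 s, during which the arm holds its last target.

## Working session

There is one attempt and no reset: what is moved stays moved. The work goes in short steps, Python scripts to look and compute and a shell command to move; the robot and the scene stay as the last step left them, time stands still between calls to the robot, and variables do not carry over. Pictures are saved under pics/ and viewed, and the job is handed in when it is done.

```bash
ls; mkdir -p pics; python3 - <<'E'
from rig import robot, optics
import cv2,numpy as np
print(robot.get_obs())
for n in ("scene","top","wrist"):
    c=optics.camera(n)
    cv2.imwrite(f"pics/{n}0.png",c["img"][:,:,::-1])
    np.savez(f"pics/{n}0.npz",**c)
    print(n,c["camera_matrix"],c["position"],c["attitude"],[k for k in c])
E
```

```text
pics
{'time': 0.0, 'q': array([ 1.14548891e+00,  5.28549156e-01,  1.43390443e+00,  2.35715779e-06,
        1.18135449e+00, -1.78506597e-01]), 'joint_velocities': array([ 0.00077527,  0.00061974, -0.00065182,  0.00109023,  0.00161061,
        0.00102075]), 'joint_torque': array([ 1.44884612e-03, -4.40042710e+01, -1.76595515e+01,  6.35367818e-02,
        5.80114522e-02, -1.48620379e-04]), 'position': array([0.15235949, 0.60539563, 0.22151995]), 'tool_rot': array([ 1.23087837e-01,  9.92395162e-01, -1.05728643e-03, -3.30408972e-04]), 'ft_force': array([ 0.23232345, -0.79837949,  0.29941424]), 'moment': array([ 0.0119693 , -0.05149316,  0.01431038]), 'grip_width': 0.08666459006629902}
scene [[381.73135423   0.         256.68663811]
 [  0.         381.73135423 192.56134632]
 [  0.           0.           1.        ]] [ 1.0049209  -0.78861231  0.70758843] [0.4500802  0.14379649 0.27688432 0.83671109] ['img', 'depth', 'camera_matrix', 'position', 'attitude']
top [[417.00922767   0.         247.61110978]
 [  0.         417.00922767 195.42238437]
 [  0.           0.           1.        ]] [ 0.24349579 -0.00618764  1.2426816 ] [-0.05808868  0.06697475  0.71007741 -0.69851998] ['img', 'depth', 'camera_matrix', 'position', 'attitude']
wrist [[297.31863964   0.         259.05723232]
 [  0.         297.31863964 192.6776714 ]
 [  0.           0.           1.        ]] [0.083404   0.62286952 0.38393896] [-0.1037099  -0.07987597  0.60936312  0.78201066] ['img', 'depth', 'camera_matrix', 'position', 'attitude']
```

View pics/top0.png

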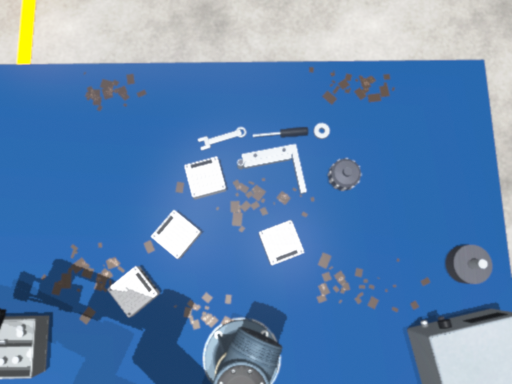

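View pics/scene0.png

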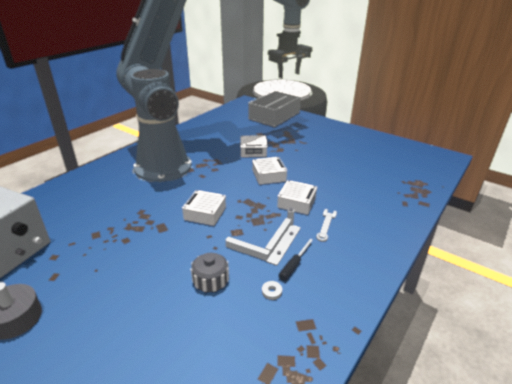

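View pics/wrist0.png

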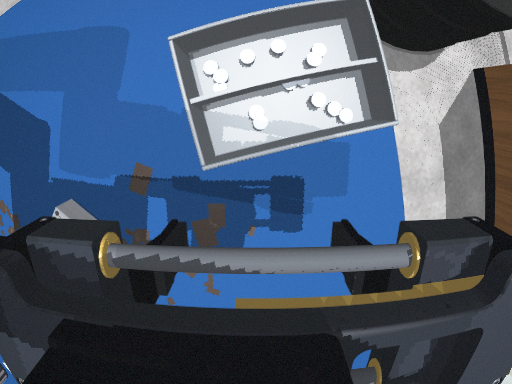

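The top view shows four unit-like boxes, at (205,177), (176,233), (281,243) and (133,290). The robot base is at about (242,355), so (205,177) is the farthest. It is also the one beside the post at (240,163), with its connector pointing up the picture. The fence runs (242,160)–(297,150) and the stop goes down to (304,192). I'll confirm this in an enlarged crop.

```bash
cat > h.py <<'E'
import numpy as np
from scipy.spatial.transform import Rotation as R
def w2p(c,P):
    p=R.from_quat(c["attitude"]).inv().apply(np.atleast_2d(P)-c["position"])
    K=c["camera_matrix"];return np.c_[K[0,2]+K[0,0]*p[:,0]/-p[:,2],K[1,2]+K[1,1]*(-p[:,1])/-p[:,2]]
def p2w(c,uv,z):
    uv=np.atleast_2d(uv).astype(float);K=c["camera_matrix"]
    d=np.c_[(uv[:,0]-K[0,2])/K[0,0],-(uv[:,1]-K[1,2])/K[1,1],-np.ones(len(uv))]
    d=R.from_quat(c["attitude"]).apply(d);t=(z-c["position"][2])/d[:,2]
    return c["position"]+d*t[:,None]
def cloud(c):
    dd=c["depth"];v,u=np.indices(dd.shape);K=c["camera_matrix"]
    P=np.stack([(u-K[0,2])/K[0,0]*dd,-(v-K[1,2])/K[1,1]*dd,-dd],-1).reshape(-1,3)
    return (R.from_quat(c["attitude"]).apply(P)+c["position"]).reshape(dd.shape+(3,))
E
python3 - <<'E'
import cv2,numpy as np
from h import *
c=dict(np.load("pics/top0.npz"))
im=c["img"][120:216,170:330,::-1]
cv2.imwrite("pics/topc.png",cv2.resize(im,None,fx=5,fy=5,interpolation=cv2.INTER_CUBIC))
P=cloud(c)
for u,v in [(205,177),(176,233),(281,243),(133,290),(345,175),(225,205)]:
    print(u,v,P[v,u], np.hypot(*P[v,u,:2]))
E
```

```text
205 177 [0.5149757  0.10117884 0.04348272] 0.5248210418614344
176 233 [0.35146629 0.18391816 0.04528278] 0.39667926517483726
281 243 [ 0.31782753 -0.11615753  0.04683591] 0.3383886980717162
133 290 [0.1940696  0.30200122 0.04461036] 0.3589815409118898
345 175 [ 0.50978637 -0.30633418  0.0659494 ] 0.5947459718191396
225 205 [ 0.43788844  0.04492458 -0.00240574] 0.44018689163524916
```

View pics/topc.png

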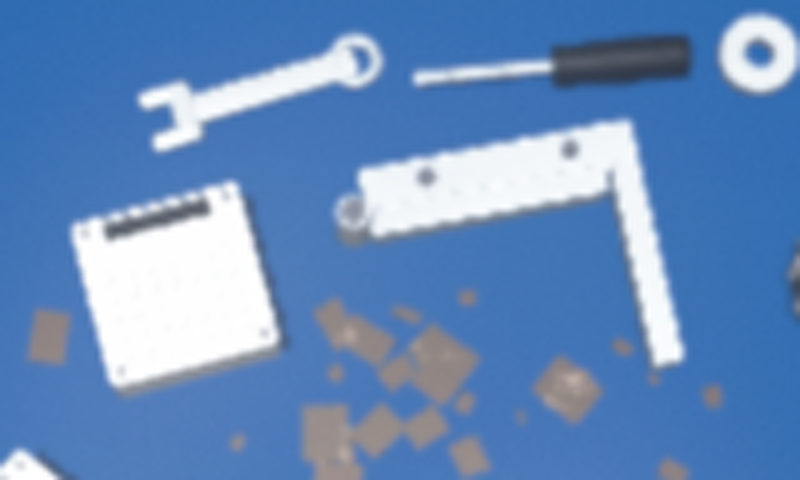

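Confirmed. The box at crop (178,285) is beside the post at crop (352,212), with its connector towards the top. Next I'll fit the poses by overlaying a projected model.

```bash
python3 - <<'E'
import cv2,numpy as np
from h import *
from scipy.optimize import least_squares
from scipy.ndimage import gaussian_filter
c=dict(np.load("pics/top0.npz")); P=cloud(c)
# unit from depth
m=((P[...,2]>0.035)&(P[...,2]<0.056)); m[:140]=0;m[210:]=0;m[:,:175]=0;m[:,232:]=0
print(m.sum(), np.median(P[m][:,2]))
r=cv2.minAreaRect((P[m][:,:2]*1000).astype(np.float32));print("unit",r)
# fixture: grid fit by rendering brightness
g=c["img"].astype(float); white=(g[...,0]>150).astype(np.float32)
S=4
def render(x,y,a):
    im=np.zeros((384*S,512*S),np.uint8)
    T=lambda q,z:np.c_[np.array(q)@np.array([[np.cos(a),np.sin(a)],[-np.sin(a),np.cos(a)]])+[x,y],np.full(len(q),z)]
    for q,z in [([(0,.005),(0.016,.005),(.016,.15),(0,.15)],.025),([(.016,0),(.046,0),(.046,.15),(.016,.15)],.006),([(-.11,0),(-.11,-.016),(.016,-.016),(.016,0)],.025)]:
        uv=w2p(c,T(q,z)); cv2.fillPoly(im,[np.round((uv+.5)*S).astype(int)],255)
    return cv2.resize(im,(512,384),interpolation=cv2.INTER_AREA)/255.
r0=g[...,0]/255.
sl=(slice(130,200),slice(236,315))
base=np.clip((r0-0.28)/(0.9-0.28),0,1)
best=None
from scipy.optimize import minimize
x0=p2w(c,[[292.4,159]],.025)[0]; print(x0)
f=lambda p:((render(p[0]/1000,p[1]/1000,p[2]/100)[sl]-base[sl])**2).sum()
for a in (8,14,20):
    o=minimize(f,[x0[0]*1000,x0[1]*1000,a],method="Nelder-Mead",options=dict(initial_simplex=[[x0[0]*1000+i,x0[1]*1000+j,a+k] for i,j,k in [(0,0,0),(8,0,0),(0,8,0),(0,0,4)]]))
    print(o.x,o.fun)
    if best is None or o.fun<best.fun: best=o
x,y,a=best.x/[1000,1000,100]
F=lambda q,z:np.c_[np.array(q)@np.array([[np.cos(a),np.sin(a)],[-np.sin(a),np.cos(a)]])+[x,y],np.full(len(q),z)]
im=cv2.resize(c["img"][120:216,170:330,::-1],None,fx=5,fy=5,interpolation=cv2.INTER_CUBIC)
def dr(q,z,col):
    uv=(w2p(c,F(q,z))+.5-[170,120])*5; cv2.polylines(im,[np.round(uv).astype(int)],True,col,1)
dr([(0,.005),(0.016,.005),(.016,.15),(0,.15)],.025,(0,0,255))
dr([(-.11,0),(-.11,-.016),(.016,-.016),(.016,0)],.025,(0,0,255))
dr([(.016,0),(.046,0),(.046,.15),(.016,.15)],.006,(0,255,0))
t=np.linspace(0,6.28,30);dr(np.c_[.01+.01*np.cos(t),.16+.01*np.sin(t)],.054,(255,0,255))
b=cv2.boxPoints(r)/1000
uv=(w2p(c,np.c_[b,np.full(4,.045)])+.5-[170,120])*5;cv2.polylines(im,[np.round(uv).astype(int)],True,(0,0,255),1)
cv2.imwrite("pics/fit0.png",im)
print("post",F([(.01,.16)],0))
E
```

```text
1138 0.045105065166312075
unit ((516.7767333984375, 103.0467758178711), (100.77082061767578, 99.68921661376953), 14.434619903564453)
[ 0.57086021 -0.16054633  0.025     ]
[ 575.12407779 -162.12913329   15.77397239] 266.8094928509446
[ 576.31114075 -162.42330263   17.15331571] 258.36754620511357
[ 576.82997531 -161.81988262   18.2031155 ] 256.0916151116135
post [[ 0.55770035 -0.00265312  0.        ]]
```

View pics/fit0.png

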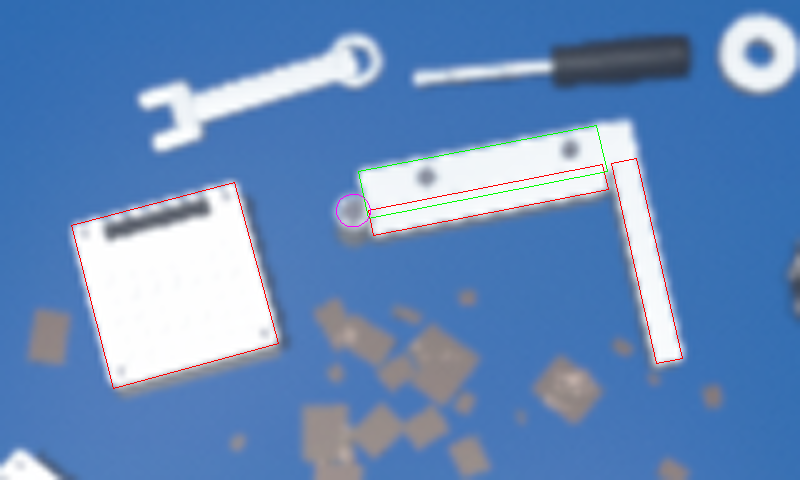

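```bash
python3 - <<'E'
import cv2,numpy as np
from h import *
from scipy.optimize import minimize
c=dict(np.load("pics/top0.npz"))
S=8
def render(x,y,a):
    im=np.zeros((384*S,512*S),np.uint8)
    T=lambda q,z:np.c_[np.array(q)@np.array([[np.cos(a),np.sin(a)],[-np.sin(a),np.cos(a)]])+[x,y],np.full(len(q),z)]
    for q,z in [([(0,.005),(0.016,.005),(.016,.15),(0,.15)],.025),([(.0,-.016),(.046,-.016),(.046,.15),(.0,.15)],.006),([(-.11,0),(-.11,-.016),(.0,-.016),(.0,0)],.025)]:
        uv=w2p(c,T(q,z)); cv2.fillPoly(im,[np.round((uv+.5)*S).astype(int)],255)
    return cv2.GaussianBlur(cv2.resize(im,(512,384),interpolation=cv2.INTER_AREA)/255.,(0,0),.6)
base=np.clip((c["img"][...,0]/255.-0.28)/(0.9-0.28),0,1)
W=np.zeros((384,512));W[140:200,246:312]=1
f=lambda p:(W*np.clip(abs(render(p[0]/1000,p[1]/1000,p[2]/100)-base),0,.6)**2).sum()
for a in (14,18,22):
    X=[574,-162,a]
    o=minimize(f,X,method="Nelder-Mead",options=dict(initial_simplex=np.array(X)+[(0,0,0),(5,0,0),(0,5,0),(0,0,4)]))
    print(o.x,o.fun)
    x,y,a=o.x/[1000,1000,100]
    M=np.array([[np.cos(a),np.sin(a)],[-np.sin(a),np.cos(a)]])
    print("post",np.array([.01,.16])@M+[x,y],"unit in fix",(np.array([.51678,.10305])-[x,y])@M.T, np.deg2rad(14.43)-a)
c=dict(np.load("pics/top0.npz"));
print(p2w(c,[[170+352/5-.5,120+211/5-.5]],.054))
E
```

```text
[ 577.40505974 -162.7180331    16.24128172] 82.76754991017063
post [ 0.5614015  -0.00320664] unit in fix [-0.01685261  0.27207358] 0.08943819387470617
[ 577.29041544 -162.29079262   16.66614525] 82.94017088623826
post [ 0.5606093  -0.00284883] unit in fix [-0.01565434  0.27170239] 0.08518955860601202
[ 577.40624038 -162.25638088   16.58661252] 82.86917131420768
post [ 0.56085194 -0.0028012 ] unit in fix [-0.01599035  0.27167504] 0.08598488589162759
[[ 0.55710388 -0.00214636  0.054     ]]
```

```bash
cat >> h.py <<'E'
FX=np.array([.5773,-.1623]);FA=0.165
def rot(a): return np.array([[np.cos(a),-np.sin(a)],[np.sin(a),np.cos(a)]])
def f2w(q): return FX+rot(FA)@np.array(q)
def w2f(p): return rot(-FA)@(np.array(p)-FX)
def tool():
    from rig import robot
    o=robot.get_obs();M=R.from_quat(o["tool_rot"]).as_matrix()
    return o,np.arctan2(M[1,1],M[0,1]),M
def rel(tx,ty,tz,yaw=None):
    "shift in tool axes mm (as tool will stand after the yaw), yaw in rad"
    o,psi,M=tool();y=psi if yaw is None else yaw
    d=(np.array([tx,ty,tz])-o["position"])*1000
    print("pos",o["position"].round(4),"psi",round(psi,3),"az",round(psi-y,3),"then dx %.1f dy %.1f dz %.1f"%(-np.sin(y)*d[0]+np.cos(y)*d[1],np.cos(y)*d[0]+np.sin(y)*d[1],-d[2]),"tilt",M[:,2].round(4))
E
python3 -c "
from h import *
rel(.498,.1756,.22,.252)"
python3 -m inch '[{"az":0.134,"gripper":69},{"az":0.134},{"az":0.134},{"az":0.134},{"az":0.134},{"az":0.134},{"az":0.134},{"az":0.134}]'
python3 -c "
from h import *
rel(.498,.1756,.22,.252)"
```

```text
pos [0.1524 0.6055 0.2218] psi 1.324 az 1.072 then dx -502.5 dy 227.5 dz 1.8 tilt [-7.0e-04 -1.6e-03 -1.0e+00]
pos [0.1524 0.6055 0.2218] psi 1.324 az 1.072 then dx -502.5 dy 227.5 dz 1.8 tilt [-7.0e-04 -1.6e-03 -1.0e+00]invalid input
```

```bash

python3 -m inch '[{"ax":0,"ay":0,"az":0.134,"dx":0,"dy":0,"dz":0,"gripper":69},{"ax":0,"ay":0,"az":0.134,"dx":0,"dy":0,"dz":0,"gripper":69},{"ax":0,"ay":0,"az":0.134,"dx":0,"dy":0,"dz":0,"gripper":69},{"ax":0,"ay":0,"az":0.134,"dx":0,"dy":0,"dz":0,"gripper":69},{"ax":0,"ay":0,"az":0.134,"dx":0,"dy":0,"dz":0,"gripper":69},{"ax":0,"ay":0,"az":0.134,"dx":0,"dy":0,"dz":0,"gripper":69},{"ax":0,"ay":0,"az":0.134,"dx":0,"dy":0,"dz":0,"gripper":69},{"ax":0,"ay":0,"az":0.134,"dx":0,"dy":0,"dz":0,"gripper":69}]'
python3 -c "
from h import *
rel(.498,.1756,.22,.252)"
```

```text
time: 0.95
position: [0.1525, 0.6058, 0.2221]
tool_rot: [0.615, 0.789, -0.0, 0.0]
ft_force: [0.2, 0.3, -0.3]
grip_width: 0.0602
pos [0.1525 0.6058 0.2221] psi 0.246 az -0.006 then dx -502.7 dy 227.3 dz 2.1 tilt [-4.e-04 -9.e-04 -1.e+00]
```

```bash

python3 -m inch '[{"ax":0,"ay":0,"az":0,"dx":-42,"dy":19,"dz":0,"gripper":69},{"ax":0,"ay":0,"az":0,"dx":-42,"dy":19,"dz":0,"gripper":69},{"ax":0,"ay":0,"az":0,"dx":-42,"dy":19,"dz":0,"gripper":69},{"ax":0,"ay":0,"az":0,"dx":-42,"dy":19,"dz":0,"gripper":69},{"ax":0,"ay":0,"az":0,"dx":-42,"dy":19,"dz":0,"gripper":69},{"ax":0,"ay":0,"az":0,"dx":-42,"dy":19,"dz":0,"gripper":69},{"ax":0,"ay":0,"az":0,"dx":-42,"dy":19,"dz":0,"gripper":69},{"ax":0,"ay":0,"az":0,"dx":-42,"dy":19,"dz":0,"gripper":69}]'
python3 -m inch '[{"ax":0,"ay":0,"az":-0.005,"dx":-42,"dy":19,"dz":0,"gripper":69},{"ax":0,"ay":0,"az":0,"dx":-42,"dy":19,"dz":20,"gripper":69},{"ax":0,"ay":0,"az":0,"dx":-42,"dy":19,"dz":20,"gripper":69},{"ax":0,"ay":0,"az":0,"dx":-30,"dy":15,"dz":30,"gripper":69},{"ax":0,"ay":0,"az":0,"dx":0,"dy":0,"dz":0,"gripper":69},{"ax":0,"ay":0,"az":0,"dx":0,"dy":0,"dz":0,"gripper":69}]'
python3 - <<'E'
from h import *
rel(.498,.1756,.012,.252)
from rig import optics
import cv2
for n in ("scene","wrist"):
    cv2.imwrite(f"pics/{n}1.png",optics.camera(n)["img"][:,:,::-1])
E
```

```text
time: 1.75
position: [0.3844, 0.3169, 0.2225]
tool_rot: [0.613, 0.79, -0.0, -0.0]
ft_force: [0.4, 0.9, -0.1]
grip_width: 0.0603
time: 2.35
position: [0.4919, 0.1856, 0.1519]
tool_rot: [0.612, 0.791, -0.001, -0.001]
ft_force: [0.2, 0.1, 0.3]
grip_width: 0.0601
pos [0.4919 0.1856 0.1519] psi 0.255 az 0.003 then dx -11.2 dy 3.4 dz 139.9 tilt [-0.003 -0.    -1.   ]
```

View pics/wrist1.png

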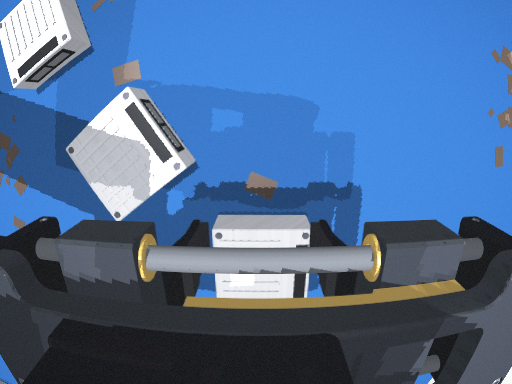

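View pics/scene1.png

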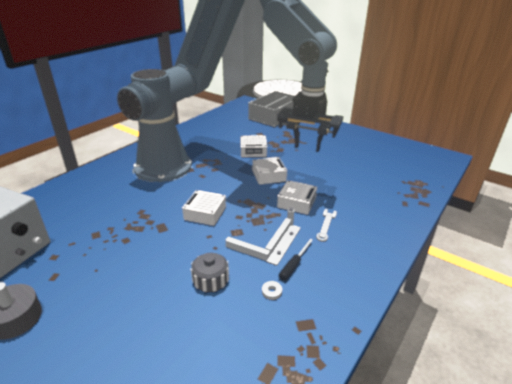

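The wrist view shows the unit at (262,258), squarely ahead of the two fingers. The decoy at (130,150) is clear of them. I'll lower.

```bash

python3 -m inch '[{"ax":0,"ay":0,"az":0,"dx":0,"dy":3,"dz":40,"gripper":69},{"ax":0,"ay":0,"az":0,"dx":0,"dy":0,"dz":40,"gripper":69},{"ax":0,"ay":0,"az":0,"dx":0,"dy":0,"dz":35,"gripper":69},{"ax":0,"ay":0,"az":0,"dx":0,"dy":0,"dz":15,"gripper":69},{"ax":0,"ay":0,"az":0,"dx":0,"dy":0,"dz":8,"gripper":69},{"ax":0,"ay":0,"az":0,"dx":0,"dy":0,"dz":0,"gripper":69}]'
python3 - <<'E'
from h import *
rel(.498,.1756,.012,.252)
o=tool()[0];print(o["position"], o["ft_force"])
E
```

```text
time: 3.05
position: [0.4949, 0.188, 0.0149]
tool_rot: [0.61, 0.792, -0.0, -0.0]
ft_force: [0.6, -0.3, 0.4]
grip_width: 0.06
pos [0.4949 0.188  0.0149] psi 0.259 az 0.007 then dx -12.8 dy -0.1 dz 2.9 tilt [-2.e-04  1.e-04 -1.e+00]
[0.49488358 0.18803506 0.01487729] [ 0.63088295 -0.25909584  0.37323207]
```

```bash

python3 -m inch '[{"ax":0,"ay":0,"az":0.005,"dx":-10,"dy":0,"dz":3,"gripper":69},{"ax":0,"ay":0,"az":0,"dx":-8,"dy":0,"dz":0,"gripper":69},{"ax":0,"ay":0,"az":0,"dx":-4,"dy":0,"dz":0,"gripper":69},{"ax":0,"ay":0,"az":0,"dx":-3,"dy":0,"dz":0,"gripper":69},{"ax":0,"ay":0,"az":0,"dx":-3,"dy":0,"dz":0,"gripper":69},{"ax":0,"ay":0,"az":0,"dx":-3,"dy":0,"dz":0,"gripper":69},{"ax":0,"ay":0,"az":0,"dx":-3,"dy":0,"dz":0,"gripper":69}]'
python3 -m inch '[{"ax":0,"ay":0,"az":0,"dx":-3,"dy":0,"dz":0,"gripper":69},{"ax":0,"ay":0,"az":0,"dx":-3,"dy":-0.3,"dz":0,"gripper":69},{"ax":0,"ay":0,"az":0,"dx":-3,"dy":-0.3,"dz":0,"gripper":69}]'
python3 - <<'E'
from h import *
o=tool()[0];print(o["position"], o["ft_force"],tool()[1])
E
```

```text
time: 3.75
position: [0.5038, 0.155, 0.0123]
tool_rot: [0.613, 0.79, 0.001, -0.0]
ft_force: [-1.5, 7.0, 4.2]
grip_width: 0.0605
time: 4.05
position: [0.5054, 0.1462, 0.0123]
tool_rot: [0.613, 0.79, 0.001, -0.0]
ft_force: [-0.6, 6.7, 3.4]
grip_width: 0.0594
[0.50543894 0.14623411 0.01232539] [-0.55243462  6.73162703  3.44156002] 0.2512991738574305
```

```bash
cat > snap.py <<'E'
import sys,cv2,numpy as np
from h import *
from rig import optics
k=sys.argv[1]
for n in sys.argv[2:]:
    c=optics.camera(n);np.savez(f"pics/{n}{k}.npz",**c)
    im=c["img"][:,:,::-1]
    if n=="top": im=cv2.resize(im[120:240,150:330],None,fx=4,fy=4,interpolation=cv2.INTER_CUBIC)
    if n=="scene": im=cv2.resize(im[140:320,180:380],None,fx=3.3,fy=3.3,interpolation=cv2.INTER_CUBIC)
    cv2.imwrite(f"pics/{n}{k}.png",im)
E
python3 snap.py 2 top scene wrist
```

```text
(no output)
```

View pics/top2.png

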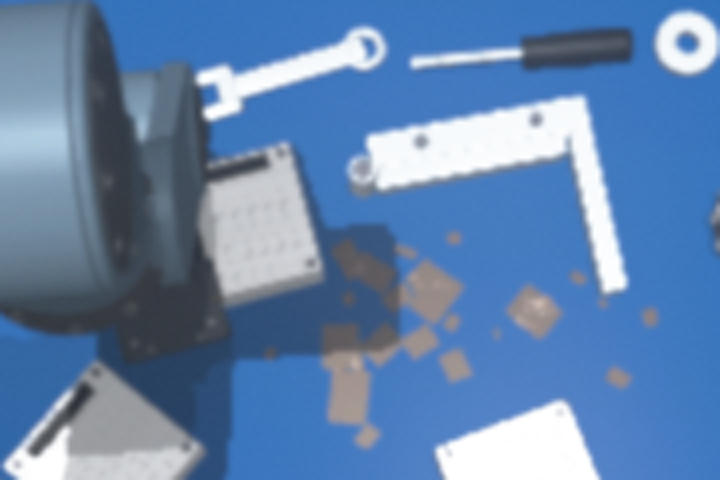

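View pics/scene2.png

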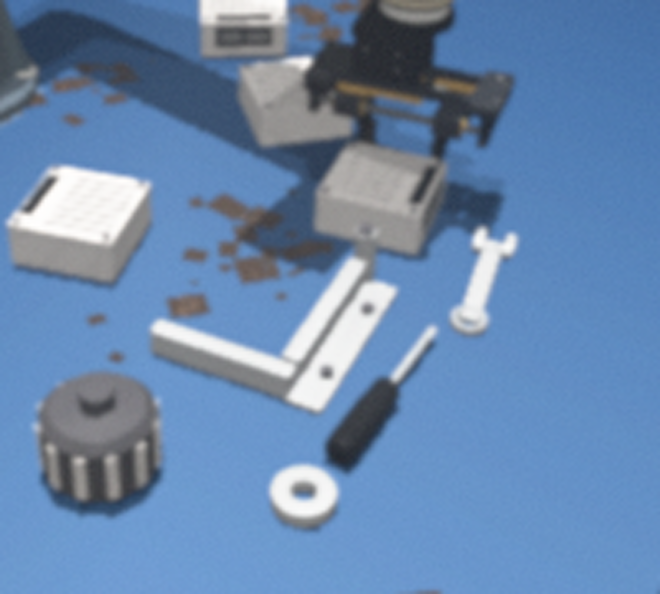

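View pics/wrist2.png

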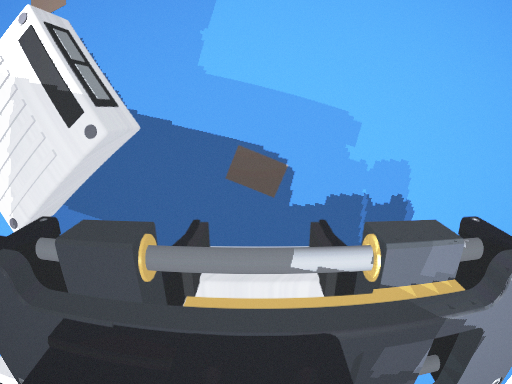

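The unit is square on the pusher and undisturbed otherwise. In the top crop its leading corners are at (288,146) and (322,274), and the post is at (361,168).

```bash
cat > two.py <<'E'
# leading-edge corners (4x crop pix of top, offset 150,120): far(+x,-y body) and near(-x,-y body)
import sys;from h import *
k=sys.argv[1];a=np.array(eval(sys.argv[2]),float)
c=dict(np.load(f"pics/top{k}.npz"))
P=p2w(c,a/4-.375+[150,120],.045)[:,:2]
d=P[0]-P[1];yaw=np.arctan2(d[1],d[0]);ctr=P.mean(0)+.05*np.array([-np.sin(yaw),np.cos(yaw)])
q=w2f(ctr);post=rot(-yaw)@(f2w([.01,.16])-ctr)*1000
print("len",np.linalg.norm(d),"yaw-f",yaw-FA,"ctr fix",q.round(4),"ctr w",ctr.round(4),"post in body",post.round(1))
E
python3 two.py 2 "[(288,146),(322,274)]"
```

```text
len 0.10007916414680382 yaw-f 0.07953235824168103 ctr fix [-0.0187  0.2571] ctr w [0.5166 0.0882] post in body [ 20.9 -99.1]
```

```bash

python3 -m inch '[{"ax":0,"ay":0,"az":0,"dx":-4,"dy":-0.3,"dz":0,"gripper":69},{"ax":0,"ay":0,"az":0,"dx":-4,"dy":-0.3,"dz":0,"gripper":69},{"ax":0,"ay":0,"az":0,"dx":-4,"dy":-0.3,"dz":0,"gripper":69},{"ax":0,"ay":0,"az":0,"dx":-4,"dy":-0.3,"dz":0,"gripper":69},{"ax":0,"ay":0,"az":0,"dx":-4,"dy":-0.3,"dz":0,"gripper":69},{"ax":0,"ay":0,"az":0,"dx":-4,"dy":-0.3,"dz":0,"gripper":69},{"ax":0,"ay":0,"az":0,"dx":-4,"dy":-0.3,"dz":0,"gripper":69},{"ax":0,"ay":0,"az":0,"dx":-3,"dy":0,"dz":0,"gripper":69}]'
python3 snap.py 3 top
```

```text
time: 5.0
position: [0.5108, 0.1155, 0.0122]
tool_rot: [0.613, 0.79, 0.0, -0.001]
ft_force: [-0.9, 7.6, 5.2]
grip_width: 0.0602
```

View pics/top3.png

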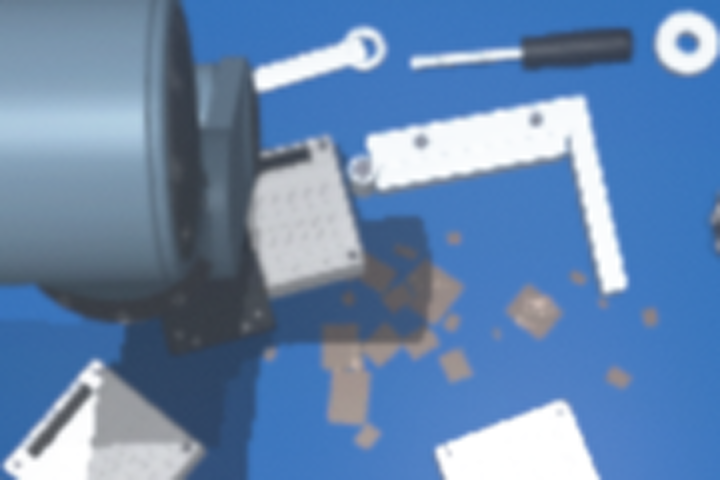

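```bash
python3 two.py 3 "[(329,137),(363,267)]"
```

```text
len 0.1016363351080784 yaw-f 0.07161612786354296 ctr fix [-0.0177  0.2263] ctr w [0.5227 0.0581] post in body [ 22.9 -68.2]
```

```bash

python3 -m inch '[{"ax":0,"ay":0,"az":0,"dx":10,"dy":0,"dz":0,"gripper":69},{"ax":0,"ay":0,"az":0.01,"dx":5,"dy":-10,"dz":0,"gripper":0},{"ax":0,"ay":0,"az":0,"dx":0,"dy":-15,"dz":0,"gripper":0},{"ax":0,"ay":0,"az":0,"dx":0,"dy":-9,"dz":0,"gripper":0},{"ax":0,"ay":0,"az":0,"dx":0,"dy":0,"dz":0,"gripper":0},{"ax":0,"ay":0,"az":0,"dx":0,"dy":0,"dz":0,"gripper":0}]' 10
python3 -c "
from h import *
o,p,_=tool();print(o['grip_width'],o['ft_force'],p-FA,o['position'],(rot(-.2366)@(o['position'][:2]-[.5227,.0581])).round(4))"
python3 snap.py 4 top wrist
```

```text
time: 5.65
position: [0.4748, 0.1209, 0.0118]
tool_rot: [0.617, 0.787, 0.0, 0.0]
ft_force: [-0.1, 0.0, -0.5]
grip_width: 0.0282
0.028178735270621987 [-0.10419604  0.02014112 -0.51689722] 0.07679542198767672 [0.47479753 0.12087208 0.01175961] [-0.0319  0.0723]
```

View pics/top4.png

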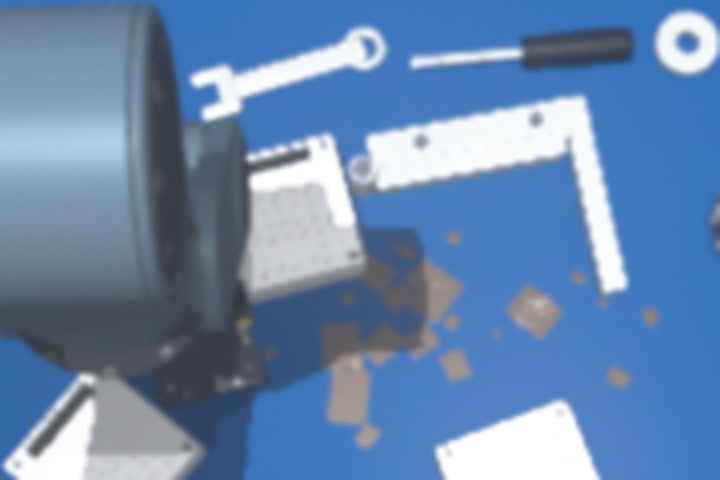

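View pics/wrist4.png

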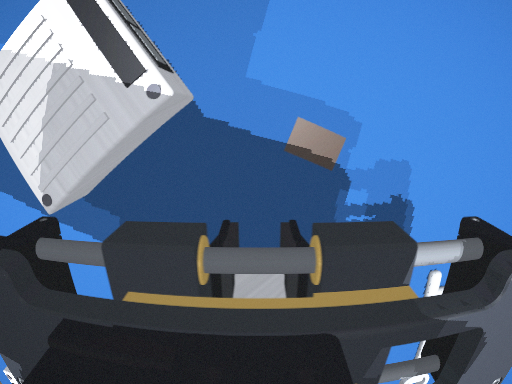

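```bash

python3 -m inch '[{"ax":0,"ay":0,"az":-0.08,"dx":0,"dy":-6,"dz":0,"gripper":0},{"ax":0,"ay":0,"az":-0.07,"dx":0,"dy":-6,"dz":0,"gripper":0},{"ax":0,"ay":0,"az":0,"dx":-4,"dy":0,"dz":0,"gripper":0},{"ax":0,"ay":0,"az":0,"dx":-4,"dy":0,"dz":0,"gripper":0},{"ax":0,"ay":0,"az":0,"dx":-2,"dy":0,"dz":0,"gripper":0},{"ax":0,"ay":0,"az":0,"dx":-2,"dy":0,"dz":0,"gripper":0},{"ax":0,"ay":0,"az":0,"dx":-2,"dy":0,"dz":0,"gripper":0},{"ax":0,"ay":0,"az":0,"dx":-2,"dy":0,"dz":0,"gripper":0}]'
python3 -c "
from h import *
o,p,_=tool();print(o['grip_width'],o['ft_force'],p-FA,o['position'],(rot(-.2366)@(o['position'][:2]-[.5227,.0581])).round(4))"
```

```text
time: 6.55
position: [0.4682, 0.1031, 0.0117]
tool_rot: [0.556, 0.831, -0.0, -0.001]
ft_force: [-1.5, 3.7, 1.9]
grip_width: 0.0006
0.0005789660882988249 [-1.52945978  3.67142839  1.90851764] 0.22609314575401443 [0.46818866 0.10307697 0.01170242] [-0.0425  0.0565]
```

```bash

python3 -m inch '[{"ax":0,"ay":0,"az":-0.02,"dx":-2,"dy":0,"dz":0,"gripper":0},{"ax":0,"ay":0,"az":-0.02,"dx":-2,"dy":-1,"dz":0,"gripper":0},{"ax":0,"ay":0,"az":-0.02,"dx":-2,"dy":-1,"dz":0,"gripper":0}]'
python3 snap.py 5 top
```

```text
time: 6.85
position: [0.4678, 0.0969, 0.0117]
tool_rot: [0.53, 0.848, -0.001, -0.002]
ft_force: [-3.2, 4.3, 3.2]
grip_width: 0.0
```

View pics/top5.png

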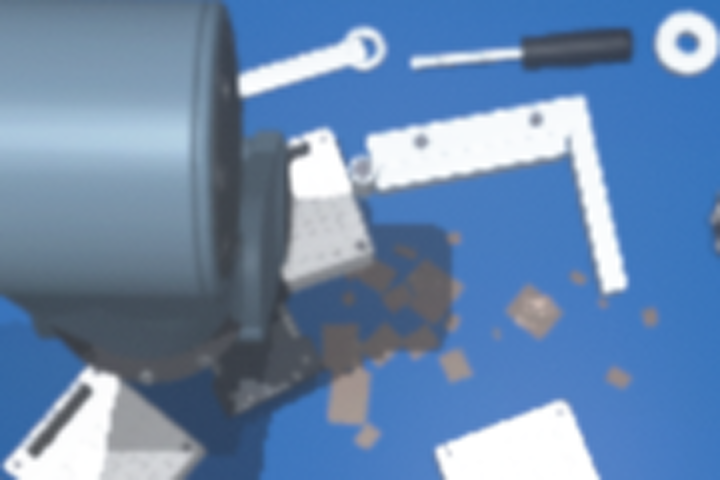

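```bash
cat > tl.py <<'E'
import sys;from h import *
yf,cx,cy=map(float,sys.argv[1:4])
o,p,_=tool();print("tcp in body",(rot(-yf-FA)@(o['position'][:2]-[cx,cy])*1000).round(1),"lead",round(p-FA-yf,3),"F body",(rot(-yf-FA)@o["ft_force"][:2]).round(1),o["position"],o["ft_force"].round(1))
E
python3 two.py 5 "[(329,129),(374,252)]"; python3 - <<'E'
E
```

```text
len 0.09915685798598753 yaw-f 0.163448452127985 ctr fix [-0.0144  0.2203] ctr w [0.5269 0.0526] post in body [ 14.3 -63.5]
```

```bash
python3 tl.py .163 .5269 .0526
python3 -m inch '[{"ax":0,"ay":0,"az":-0.02,"dx":-2,"dy":-2,"dz":0,"gripper":0},{"ax":0,"ay":0,"az":-0.02,"dx":-1.5,"dy":-2,"dz":0,"gripper":0}]'
python3 tl.py .18 .5269 .0526
python3 -m inch '[{"ax":0,"ay":0,"az":-0.02,"dx":-1.5,"dy":-2,"dz":0,"gripper":0},{"ax":0,"ay":0,"az":-0.02,"dx":-1.5,"dy":-2,"dz":0,"gripper":0}]'
python3 tl.py .2 .5269 .0526
python3 snap.py 6 top
```

```text
tcp in body [-41.8  60.6] lead 0.126 F body [-2.2  3.7] [0.46784536 0.0965257  0.01168162] [-3.3  2.8  2.4]
time: 7.1
position: [0.4673, 0.0916, 0.0117]
tool_rot: [0.513, 0.858, -0.0, -0.0]
ft_force: [-1.3, 2.3, 1.1]
grip_width: 0.0006
tcp in body [-42.9  56.8] lead 0.149 F body [-0.4  2.6] [0.46729847 0.09156444 0.01170018] [-1.3  2.3  1.1]
time: 7.3
position: [0.465, 0.0871, 0.0117]
tool_rot: [0.496, 0.868, -0.0, -0.001]
ft_force: [-3.4, 6.1, 2.1]
grip_width: 0.0004
tcp in body [-45.5  54.4] lead 0.168 F body [-1.   6.9] [0.46502065 0.08714098 0.01171203] [-3.4  6.1  2.1]
```

View pics/top6.png

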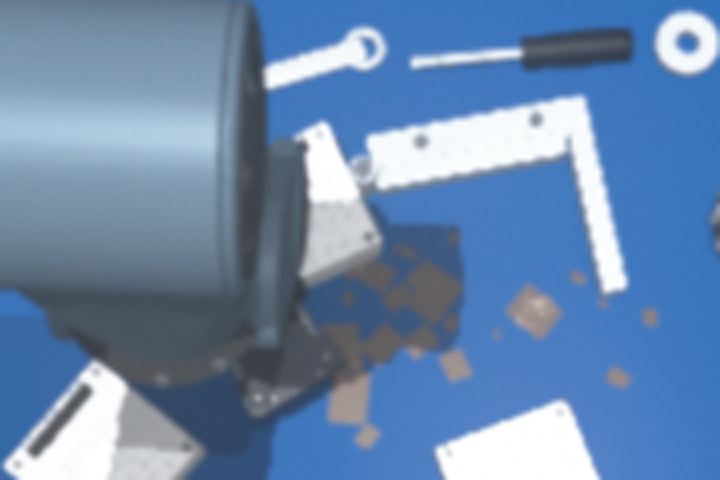

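```bash
python3 two.py 6 "[(325,122),(382,240)]"; python3 - <<'E'
import cv2
im=cv2.imread("pics/top6.png")[90:300,250:450]
cv2.imwrite("pics/top6z.png",cv2.resize(im,None,fx=3,fy=3,interpolation=cv2.INTER_CUBIC))
E
```

```text
len 0.09920410922495476 yaw-f 0.26011755245469637 ctr fix [-0.0123  0.2166] ctr w [0.5295 0.0493] post in body [  7.  -60.4]
```

View pics/top6z.png

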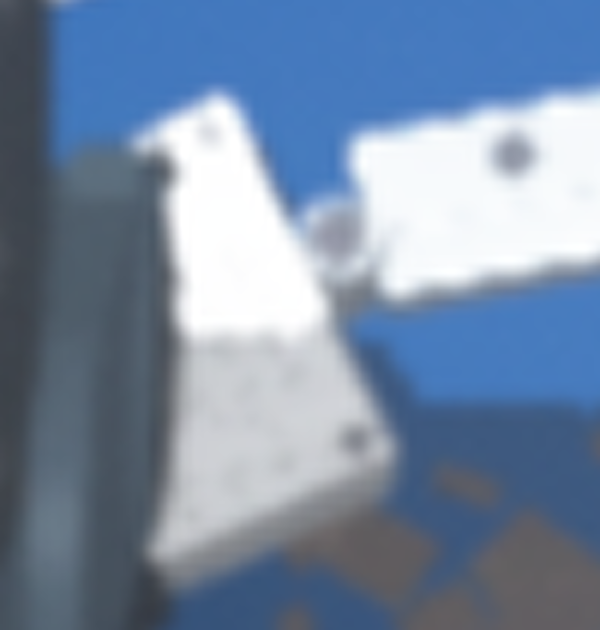

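```bash
python3 tl.py .26 .5295 .0493
python3 -m inch '[{"ax":0,"ay":0,"az":-0.03,"dx":-1.4,"dy":-3.4,"dz":0,"gripper":0},{"ax":0,"ay":0,"az":-0.03,"dx":-1.4,"dy":-3.4,"dz":0,"gripper":0}]'
python3 tl.py .32 .5295 .0493
python3 -m inch '[{"ax":0,"ay":0,"az":-0.03,"dx":-1.4,"dy":-3.4,"dz":0,"gripper":0},{"ax":0,"ay":0,"az":-0.03,"dx":-1.4,"dy":-3.4,"dz":0,"gripper":0}]'
python3 tl.py .38 .5295 .0493
python3 snap.py 7 top
```

```text
tcp in body [-43.5  60.9] lead 0.109 F body [-1.4  3.8] [0.46478372 0.08687523 0.0116873 ] [-2.8  2.9  1.8]
time: 7.55
position: [0.4604, 0.0813, 0.0117]
tool_rot: [0.469, 0.883, -0.0, -0.001]
ft_force: [-3.1, 4.6, 0.8]
grip_width: 0.0005
tcp in body [-46.2  60.5] lead 0.109 F body [-0.6  5.6] [0.46039671 0.08128346 0.01168339] [-3.1  4.6  0.8]
time: 7.75
position: [0.456, 0.0751, 0.0117]
tool_rot: [0.443, 0.897, -0.0, -0.001]
ft_force: [-2.4, 5.7, 1.7]
grip_width: 0.0007
tcp in body [-49.4  60.1] lead 0.109 F body [0.9 6.1] [0.45604927 0.0751099  0.01167715] [-2.4  5.7  1.7]
```

View pics/top7.png

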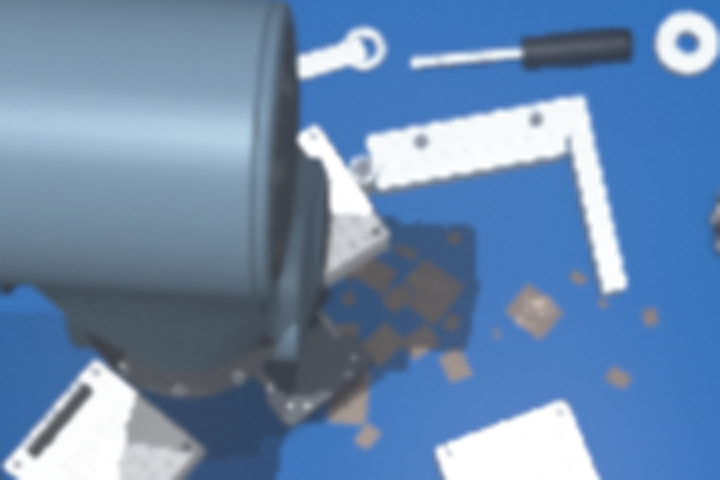

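```bash
python3 two.py 7 "[(318,124),(389,232)]"; python3 - <<'E'
import cv2
im=cv2.imread("pics/top7.png")[90:300,270:470]
cv2.imwrite("pics/top7z.png",cv2.resize(im,None,fx=3,fy=3,interpolation=cv2.INTER_CUBIC))
E
```

```text
len 0.0975880003828436 yaw-f 0.3894186691344246 ctr fix [-0.0163  0.2141] ctr w [0.5261 0.0463] post in body [  3.7 -60.1]
```

View pics/top7z.png

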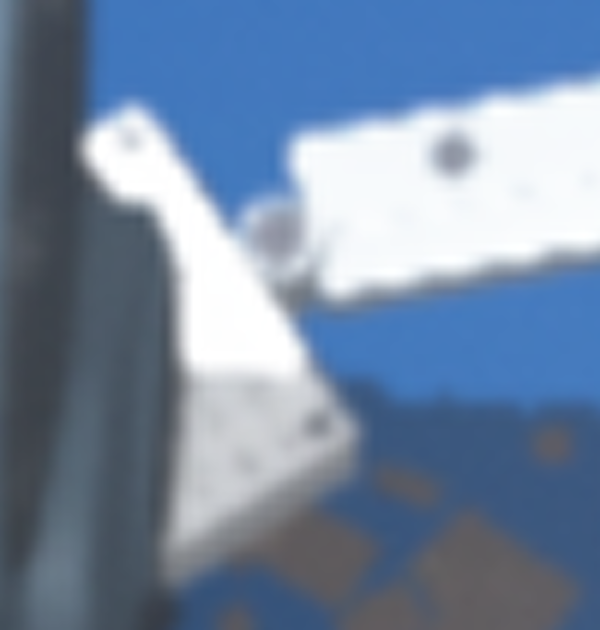

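```bash
python3 tl.py .389 .5261 .0463
python3 -m inch '[{"ax":0,"ay":0,"az":-0.04,"dx":-1.6,"dy":-4.6,"dz":0,"gripper":0},{"ax":0,"ay":0,"az":-0.04,"dx":-1.6,"dy":-4.6,"dz":0,"gripper":0}]'
python3 -m inch '[{"ax":0,"ay":0,"az":-0.04,"dx":-1.6,"dy":-4.6,"dz":0,"gripper":0},{"ax":0,"ay":0,"az":-0.04,"dx":-1.6,"dy":-4.6,"dz":0,"gripper":0}]'
python3 tl.py .55 .5261 .0463
python3 snap.py 8 top scene
python3 - <<'E'
import cv2
im=cv2.imread("pics/top8.png")[90:300,270:470]
cv2.imwrite("pics/top8z.png",cv2.resize(im,None,fx=3,fy=3,interpolation=cv2.INTER_CUBIC))
E
```

```text
tcp in body [-44.8  61.1] lead 0.101 F body [-1.2  4.3] [0.45582016 0.07471824 0.01168321] [-3.3  3.   2.7]
time: 8.0
position: [0.4509, 0.0669, 0.0117]
tool_rot: [0.406, 0.914, -0.0, -0.001]
ft_force: [-4.9, 4.4, 2.0]
grip_width: 0.0007
time: 8.2
position: [0.4462, 0.0582, 0.0117]
tool_rot: [0.369, 0.929, -0.0, -0.001]
ft_force: [-3.7, 4.5, 2.1]
grip_width: 0.0006
tcp in body [-52.6  61.3] lead 0.099 F body [0.2 5.8] [0.44618957 0.05815396 0.01168156] [-3.7  4.5  2.1]
```

View pics/top8z.png

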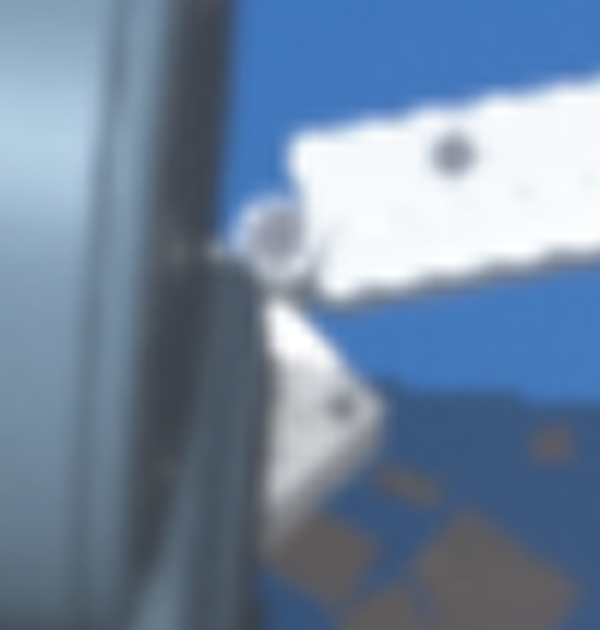

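View pics/scene8.png

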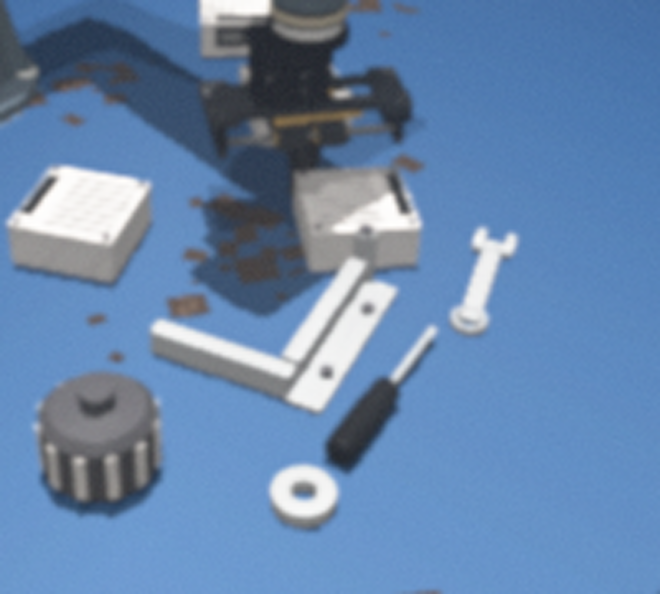

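```bash
cat > zs.py <<'E'
import sys,cv2,numpy as np
k=sys.argv[1];x0,y0=map(int,sys.argv[2:4])
c=np.load(f"pics/scene{k}.npz")["img"][y0:y0+50,x0:x0+65,::-1]
cv2.imwrite(f"pics/scene{k}z.png",cv2.resize(c,None,fx=10,fy=10,interpolation=cv2.INTER_CUBIC))
E
cat > sc.py <<'E'
# scene: top-face corners pixel list of (x,y) in 10x zoom, crop offset; nominal labels body coords
import sys;from h import *
from scipy.optimize import least_squares
k=sys.argv[1];x0,y0=map(int,sys.argv[2:4]);pts=eval(sys.argv[4]) # {(bx,by,z):(u,v)}
g=list(map(float,sys.argv[5:8])) # ctr fix mm x,y, yaw
c=dict(np.load(f"pics/scene{k}.npz"))
B=np.array(list(pts));U=np.array(list(pts.values()),float)/10-.45+[x0,y0]
def f(p):
    ctr=f2w(p[:2]/1000);w=np.c_[B[:,:2]/1000@rot(p[2]+FA).T+ctr,B[:,2]/1000]
    return (w2p(c,w)-U).ravel()
o=least_squares(f,g);p=o.x
print("yaw-f",p[2].round(3),"ctr fix mm",p[:2].round(1),"ctr w",f2w(p[:2]/1000).round(4),"post in body",(rot(-p[2])@(np.array([10,160])-p[:2])).round(1),"res",o.fun.round(1))
E
python3 zs.py 8 260 185
```

```text
(no output)
```

View pics/scene8z.png

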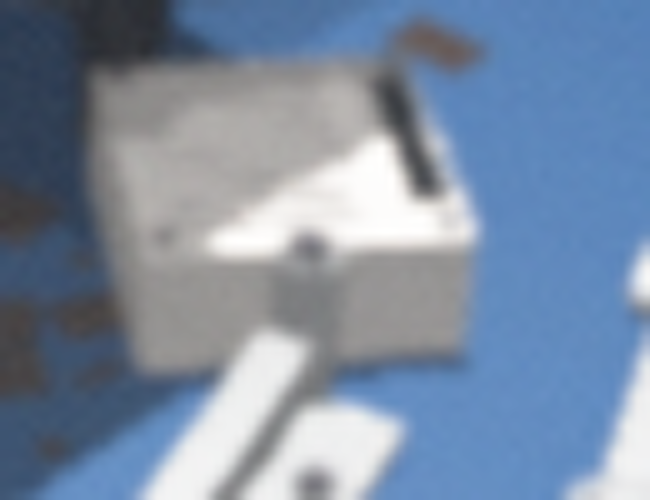

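```bash
python3 sc.py 8 260 185 "{(50,-50,45):(478,240),(-50,-50,45):(127,260),(-50,50,45):(92,70),(-50,-50,0):(140,372),(50,-50,0):(462,355)}" -16 212 0.55
```

```text
yaw-f 0.576 ctr fix mm [-26.7 212.3] ctr w [0.5161 0.0427] post in body [  2.3 -63.9] res [-0.5 -0.3  1.1 -0.4  0.1 -0.1 -0.7  0.5 -0.1  0.3]
```

```bash
python3 tl.py .576 .5161 .0427
python3 -m inch '[{"ax":0,"ay":0,"az":-0.04,"dx":-1.6,"dy":-4.6,"dz":0,"gripper":0},{"ax":0,"ay":0,"az":-0.04,"dx":-1.6,"dy":-4.6,"dz":0,"gripper":0},{"ax":0,"ay":0,"az":-0.04,"dx":-1.6,"dy":-4.6,"dz":0,"gripper":0}]'
python3 -m inch '[{"ax":0,"ay":0,"az":-0.04,"dx":-1.6,"dy":-4.6,"dz":0,"gripper":0},{"ax":0,"ay":0,"az":-0.04,"dx":-1.6,"dy":-4.6,"dz":0,"gripper":0},{"ax":0,"ay":0,"az":-0.04,"dx":-1.6,"dy":-4.6,"dz":0,"gripper":0}]'
python3 snap.py 9 scene;python3 zs.py 9 260 185
```

```text
tcp in body [-41.5  58.3] lead 0.071 F body [-2.9  3. ] [0.44607834 0.05771406 0.01168608] [-4.2  0.3  0.4]
time: 8.6
position: [0.4402, 0.0449, 0.0117]
tool_rot: [0.313, 0.95, -0.0, -0.002]
ft_force: [-5.2, 4.8, 2.4]
grip_width: 0.0006
time: 8.9
position: [0.436, 0.0308, 0.0117]
tool_rot: [0.256, 0.967, -0.0, -0.002]
ft_force: [-4.4, 4.2, 2.7]
grip_width: 0.0007
```

View pics/scene9z.png

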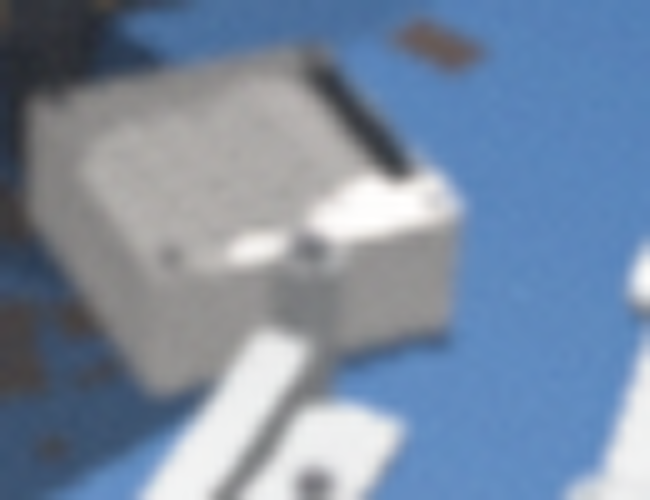

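```bash
python3 sc.py 9 260 185 "{(50,-50,45):(462,207),(-50,-50,45):(145,282),(-50,50,45):(32,98),(-50,-50,0):(158,397),(50,-50,0):(448,338),(50,50,45):(322,50)}" -36 205 0.8
```

```text
yaw-f 0.82 ctr fix mm [-35.3 204.9] ctr w [0.5089 0.0341] post in body [ -2.  -63.8] res [ 0.1  0.7  0.8 -0.2 -0.2  0.1 -1.1  0.5  0.3 -0.4  0.1 -0.9]
```

```bash
python3 tl.py .82 .5089 .0341
python3 -m inch '[{"ax":0,"ay":0,"az":-0.04,"dx":-1.7,"dy":-4.8,"dz":0,"gripper":0},{"ax":0,"ay":0,"az":-0.04,"dx":-1.7,"dy":-4.8,"dz":0,"gripper":0},{"ax":0,"ay":0,"az":-0.04,"dx":-1.7,"dy":-4.8,"dz":0,"gripper":0}]'
python3 -m inch '[{"ax":0,"ay":0,"az":-0.04,"dx":-1.6,"dy":-4.8,"dz":0,"gripper":0},{"ax":0,"ay":0,"az":-0.04,"dx":-1.6,"dy":-4.8,"dz":0,"gripper":0},{"ax":0,"ay":0,"az":-0.04,"dx":-1.6,"dy":-4.8,"dz":0,"gripper":0}]'
python3 snap.py 10 scene top;python3 zs.py 10 255 185
```

```text
tcp in body [-43.5  58.7] lead 0.069 F body [-1.   4.6] [0.4359424  0.0302939  0.01164472] [-4.4  1.7  3.8]
time: 9.25
position: [0.4335, 0.0158, 0.0117]
tool_rot: [0.197, 0.98, 0.0, -0.003]
ft_force: [-4.6, 5.1, 3.8]
grip_width: 0.0007
time: 9.55
position: [0.4327, 0.0007, 0.0117]
tool_rot: [0.138, 0.99, 0.0, -0.003]
ft_force: [-6.3, 4.2, 4.3]
grip_width: 0.0003
```

View pics/scene10z.png

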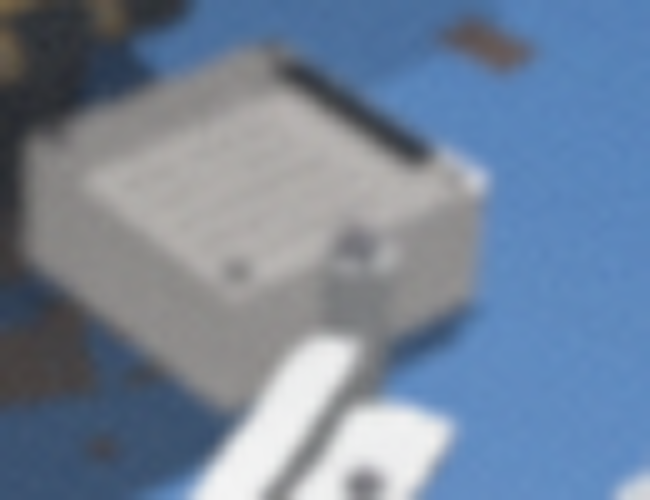

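View pics/top10.png

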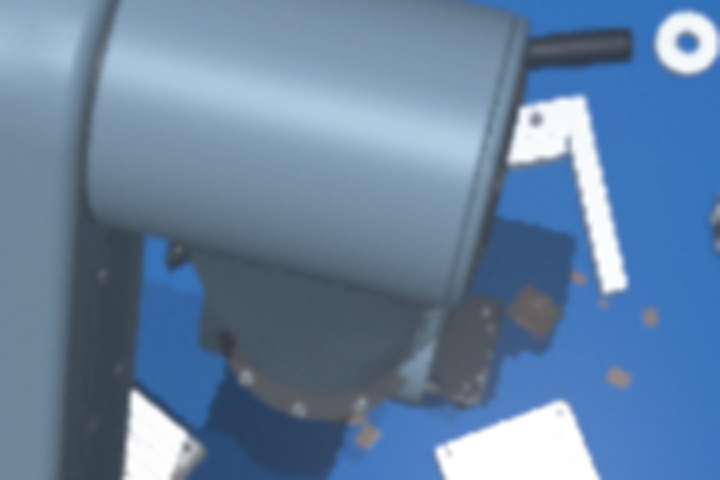

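```bash
python3 sc.py 10 255 185 "{(50,-50,45):(488,185),(-50,-50,45):(230,298),(-50,50,45):(30,135),(-50,-50,0):(232,410),(50,-50,0):(475,302),(50,50,45):(272,45)}" -40 195 1.05;python3 tl.py 1.06 .50 .02
```

```text
yaw-f 1.108 ctr fix mm [-44.1 197.7] ctr w [0.5013 0.0254] post in body [ -9.5 -65.2] res [ 0.1 -0.4  0.2 -0.  -0.4  0.4 -0.6  1.   0.3 -0.2  0.5 -1. ]
tcp in body [-41.5  56.5] lead 0.067 F body [-3.4  5.7] [4.32772129e-01 1.46529397e-04 1.16646110e-02] [-6.5 -1.3  3.3]
```

```bash

python3 -m inch '[{"ax":0,"ay":0,"az":-0.04,"dx":-1.4,"dy":-4.9,"dz":0,"gripper":0},{"ax":0,"ay":0,"az":-0.04,"dx":-1.4,"dy":-4.9,"dz":0,"gripper":0},{"ax":0,"ay":0,"az":-0.04,"dx":-1.4,"dy":-4.9,"dz":0,"gripper":0}]'
python3 -m inch '[{"ax":0,"ay":0,"az":-0.04,"dx":-1.3,"dy":-4.9,"dz":0,"gripper":0},{"ax":0,"ay":0,"az":-0.04,"dx":-1.3,"dy":-4.9,"dz":0,"gripper":0},{"ax":0,"ay":0,"az":-0.04,"dx":-1.3,"dy":-4.9,"dz":0,"gripper":0}]'
python3 snap.py 11 scene;python3 zs.py 11 250 185
```

```text
time: 9.95
position: [0.4334, -0.0146, 0.0116]
tool_rot: [0.078, 0.997, 0.0, -0.003]
ft_force: [-4.7, 3.7, 3.0]
grip_width: 0.0006
time: 10.25
position: [0.4358, -0.0297, 0.0116]
tool_rot: [0.018, 1.0, 0.001, -0.003]
ft_force: [-4.4, 2.3, 2.6]
grip_width: 0.0004
```

View pics/scene11z.png

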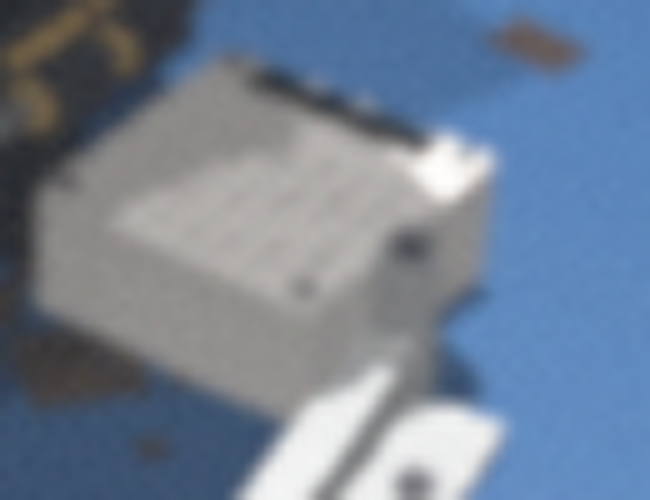

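```bash
python3 sc.py 11 250 185 "{(50,-50,45):(495,165),(-50,-50,45):(310,320),(-50,50,45):(38,185),(-50,50,0):(38,305),(50,50,45):(232,55)}" -50 190 1.35
python3 tl.py 1.35 .495 .015
```

```text
yaw-f 1.367 ctr fix mm [-50.3 184.5] ctr w [0.4974 0.0114] post in body [-11.8 -64. ] res [ 0.4 -0.2 -0.3 -0.3 -0.1  0.5 -0.2  0.5  0.3 -0.6]
tcp in body [-48.6  56.4] lead 0.02 F body [-0.1  6.2] [ 0.43598454 -0.03037163  0.01159942] [-6.2  0.2  4.1]
```

```bash

python3 -m inch '[{"ax":0,"ay":0,"az":-0.04,"dx":-1.4,"dy":-4.7,"dz":0,"gripper":0},{"ax":0,"ay":0,"az":-0.04,"dx":-1.4,"dy":-4.7,"dz":0,"gripper":0},{"ax":0,"ay":0,"az":-0.04,"dx":-1.4,"dy":-4.7,"dz":0,"gripper":0}]'
python3 snap.py 12 scene;python3 zs.py 12 250 185
```

```text
time: 10.6
position: [0.4398, -0.0438, 0.0116]
tool_rot: [-0.042, 0.999, 0.001, -0.003]
ft_force: [-6.4, 1.3, 2.5]
grip_width: 0.0002
```

View pics/scene12z.png

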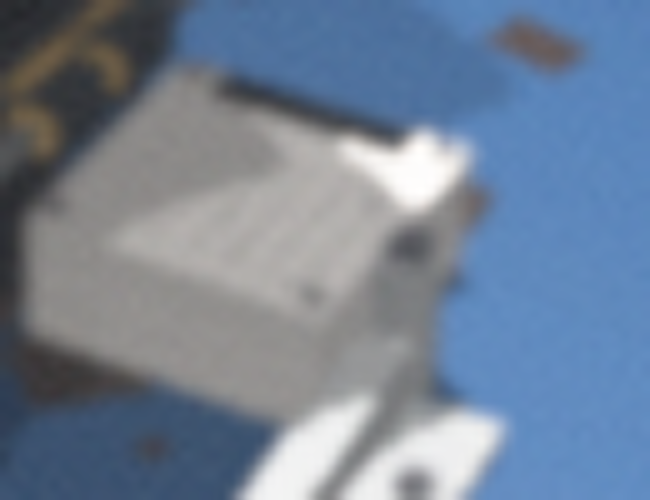

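```bash
python3 sc.py 12 250 185 "{(50,-50,45):(472,155),(-50,-50,45):(320,330),(-50,50,45):(28,210),(-50,50,0):(30,330),(50,50,45):(195,65)}" -50 175 1.48
python3 tl.py 1.48 .495 .003
```

```text
yaw-f 1.482 ctr fix mm [-52.3 178.3] ctr w [0.4965 0.005 ] post in body [-12.7 -63.6] res [ 0.7  0.2 -0.  -0.6 -0.2  0.4 -0.5  0.5  0.1 -0.6]
tcp in body [-43.2  58.3] lead 0.011 F body [0.2 6.3] [ 0.44004498 -0.04442288  0.01153568] [-6.3 -0.3  3.1]
```

```bash

python3 -m inch '[{"ax":0,"ay":0,"az":-0.04,"dx":-1.3,"dy":-4,"dz":0,"gripper":0},{"ax":0,"ay":0,"az":-0.03,"dx":-1,"dy":-2,"dz":0,"gripper":0}]'
python3 -m inch '[{"ax":0,"ay":0,"az":0,"dx":-0.5,"dy":-1,"dz":0,"gripper":0}]'
python3 -m inch '[{"ax":0,"ay":0,"az":0,"dx":-0.5,"dy":0,"dz":0,"gripper":0}]'
python3 -c "
from h import *
print(tool()[1]-FA)"
```

```text
time: 10.85
position: [0.4421, -0.0494, 0.0115]
tool_rot: [-0.077, 0.997, 0.001, -0.003]
ft_force: [-7.1, 1.8, 2.7]
grip_width: 0.0005
time: 10.95
position: [0.4423, -0.0502, 0.0115]
tool_rot: [-0.076, 0.997, 0.001, -0.004]
ft_force: [-7.2, 2.2, 4.3]
grip_width: 0.0005
time: 11.05
position: [0.4423, -0.0502, 0.0115]
tool_rot: [-0.076, 0.997, 0.001, -0.004]
ft_force: [-9.7, -2.0, 5.0]
grip_width: 0.0007
1.5582879484998973
```

```bash

python3 -m inch '[{"ax":0,"ay":0,"az":0,"dx":-0.5,"dy":0,"dz":0,"gripper":0}]'
python3 snap.py 13 scene;python3 zs.py 13 250 185
```

```text
time: 11.15
position: [0.4423, -0.0501, 0.0115]
tool_rot: [-0.076, 0.997, 0.001, -0.005]
ft_force: [-11.6, -4.5, 5.0]
grip_width: 0.0007
```

View pics/scene13z.png

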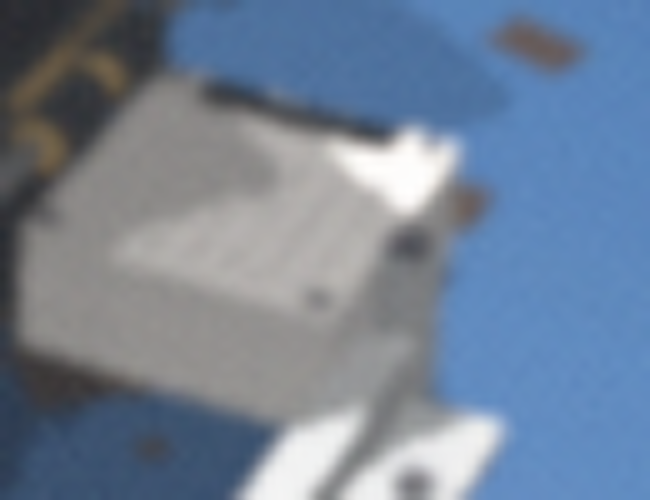

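```bash
python3 sc.py 13 250 185 "{(50,-50,45):(462,150),(-50,-50,45):(325,335),(-50,50,45):(22,222),(-50,50,0):(22,345),(50,50,45):(178,72)}" -50 175 1.52
python3 tl.py 1.53 .495 .0
```

```text
yaw-f 1.536 ctr fix mm [-53.2 174.7] ctr w [0.4962 0.0013] post in body [-12.4 -63.6] res [ 0.5  0.5 -0.  -0.7 -0.2  0.5 -0.2  0.3 -0.1 -0.6]
tcp in body [-43.2  58.5] lead 0.029 F body [-0.9 10.3] [ 0.44233137 -0.05015941  0.01151243] [-10.1  -2.2   4.1]
```

```bash

python3 -m inch '[{"ax":0,"ay":0,"az":0,"dx":4,"dy":0,"dz":0,"gripper":0},{"ax":0,"ay":0,"az":0,"dx":12,"dy":0,"dz":0,"gripper":0},{"ax":0,"ay":0,"az":0,"dx":10,"dy":0,"dz":-10,"gripper":0},{"ax":0,"ay":0,"az":0.14,"dx":0,"dy":0,"dz":-40,"gripper":0},{"ax":0,"ay":0,"az":0.14,"dx":0,"dy":0,"dz":-40,"gripper":40},{"ax":0,"ay":0,"az":0.14,"dx":0,"dy":40,"dz":-20,"gripper":69},{"ax":0,"ay":0,"az":0.14,"dx":0,"dy":45,"dz":0,"gripper":69},{"ax":0,"ay":0,"az":0.14,"dx":0,"dy":45,"dz":0,"gripper":69}]'
python3 -c "
from h import *
t=f2w([-.05,.26]);rel(t[0],t[1],.12,FA)"
```

```text
time: 12.0
position: [0.4525, 0.0593, 0.1222]
tool_rot: [0.257, 0.967, 0.0, 0.002]
ft_force: [0.8, -0.8, 0.1]
grip_width: 0.0246
pos [0.4525 0.0593 0.1222] psi 1.052 az 0.887 then dx 21.0 dy 36.8 dz 2.2 tilt [ 3.3e-03 -7.0e-04 -1.0e+00]
```

```bash

python3 -m inch '[{"ax":0,"ay":0,"az":0.127,"dx":15,"dy":0,"dz":0,"gripper":69},{"ax":0,"ay":0,"az":0.127,"dx":15,"dy":0,"dz":0,"gripper":69},{"ax":0,"ay":0,"az":0.127,"dx":15,"dy":0,"dz":0,"gripper":69},{"ax":0,"ay":0,"az":0.127,"dx":15,"dy":0,"dz":0,"gripper":69},{"ax":0,"ay":0,"az":0.127,"dx":0,"dy":0,"dz":0,"gripper":69},{"ax":0,"ay":0,"az":0.127,"dx":0,"dy":0,"dz":0,"gripper":69},{"ax":0,"ay":0,"az":0.125,"dx":0,"dy":0,"dz":0,"gripper":69},{"ax":0,"ay":0,"az":0,"dx":0,"dy":0,"dz":0,"gripper":69}]'
python3 -c "
from h import *
t=f2w([-.05,.26]);rel(t[0],t[1],.015,FA)"
python3 snap.py 14 scene top wrist
```

```text
time: 12.8
position: [0.4071, 0.0968, 0.1211]
tool_rot: [0.644, 0.765, 0.001, 0.001]
ft_force: [0.3, 0.2, -0.1]
grip_width: 0.0597
pos [0.4071 0.0968 0.1211] psi 0.172 az 0.007 then dx -23.5 dy 75.3 dz 106.1 tilt [ 1.9e-03 -2.0e-04 -1.0e+00]
```

View pics/top14.png

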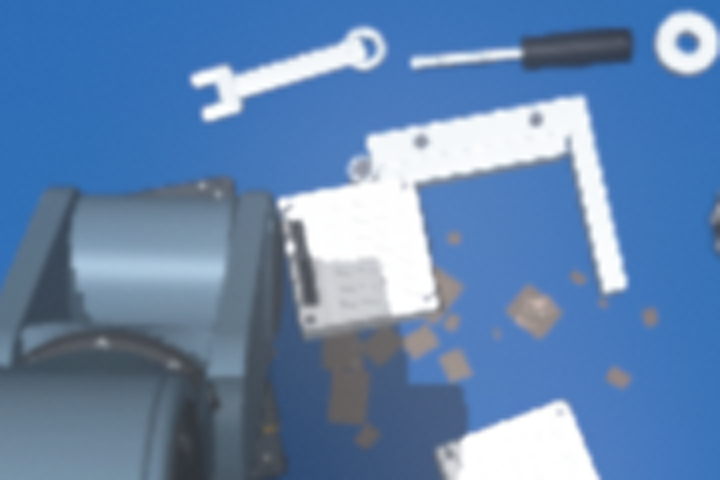

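View pics/scene14.png

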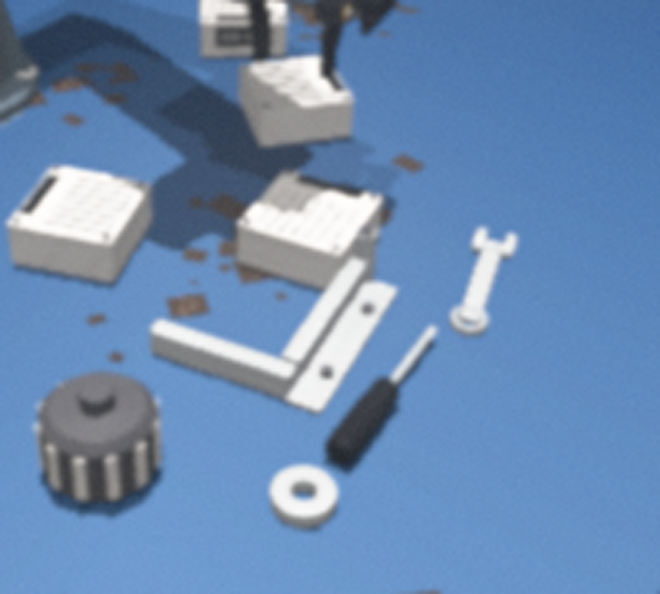

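```bash
cat > dep.py <<'E'
import sys,cv2;from h import *
from scipy.optimize import least_squares
k=sys.argv[1];c=dict(np.load(f"pics/top{k}.npz"));P=cloud(c)
x0,x1,y0,y1=map(int,sys.argv[2:6])
m=np.zeros(P.shape[:2],bool);m[y0:y1,x0:x1]=1
m&=(P[...,2]>.037)&(P[...,2]<.052)
# largest component
n,l,s,ct=cv2.connectedComponentsWithStats(m.astype(np.uint8));m=l==1+np.argmax(s[1:,4])
r=cv2.minAreaRect((P[m][:,:2]*1000).astype(np.float32))
ctr=np.array(r[0])/1000;print(r,"ctr fix",(w2f(ctr)*1000).round(1),"yaw-f mod 90 deg",round(r[2]-np.degrees(FA),2))
E
python3 dep.py 14 212 265 155 210
python3 - <<'E'
import cv2
im=cv2.imread("pics/top14.png")[90:340,250:470]
cv2.imwrite("pics/top14z.png",cv2.resize(im,None,fx=2.4,fy=2.4,interpolation=cv2.INTER_CUBIC))
E
```

```text
((505.0708923339844, 3.642559051513672), (119.32343292236328, 100.89401245117188), 9.816533088684082) ctr fix [-44.  175.6] yaw-f mod 90 deg 0.36
```

View pics/top14z.png

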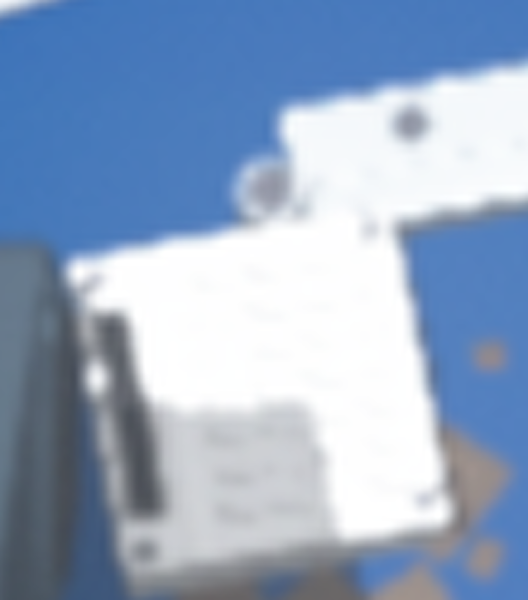

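```bash

python3 -m inch '[{"ax":0,"ay":0,"az":0.007,"dx":0,"dy":35,"dz":0,"gripper":69},{"ax":0,"ay":0,"az":0,"dx":-12,"dy":35,"dz":10,"gripper":69},{"ax":0,"ay":0,"az":0,"dx":-12,"dy":1,"dz":35,"gripper":69},{"ax":0,"ay":0,"az":0,"dx":0,"dy":0,"dz":35,"gripper":69},{"ax":0,"ay":0,"az":0,"dx":0,"dy":0,"dz":20,"gripper":69},{"ax":0,"ay":0,"az":0,"dx":0,"dy":0,"dz":7,"gripper":69},{"ax":0,"ay":0,"az":0,"dx":0,"dy":0,"dz":0,"gripper":69}]'
python3 -c "
from h import *
t=f2w([-.054,.235]);rel(t[0],t[1],.012,FA);print(w2f(tool()[0]['position'][:2]))"
python3 snap.py 15 scene top
```

```text
time: 13.65
position: [0.4804, 0.0853, 0.0128]
tool_rot: [0.646, 0.763, -0.001, -0.001]
ft_force: [0.8, -0.8, 0.3]
grip_width: 0.06
pos [0.4804 0.0853 0.0128] psi 0.166 az 0.001 then dx -25.1 dy 1.0 dz 0.8 tilt [-1.8e-03  1.0e-04 -1.0e+00]
[-0.0549578   0.26013531]
```

View pics/top15.png

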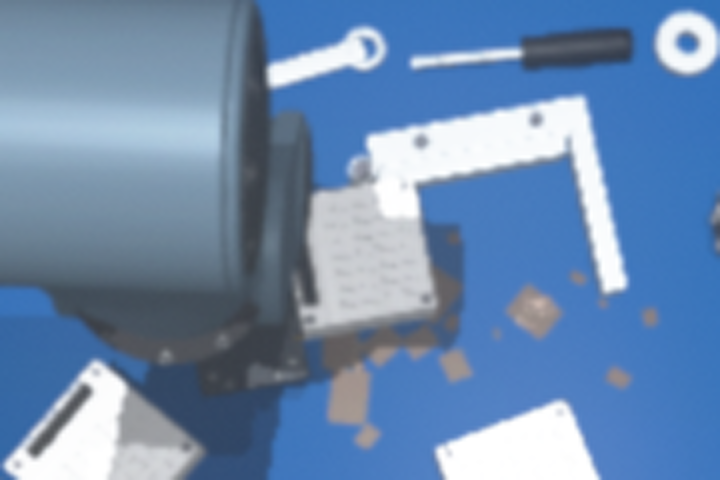

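View pics/scene15.png

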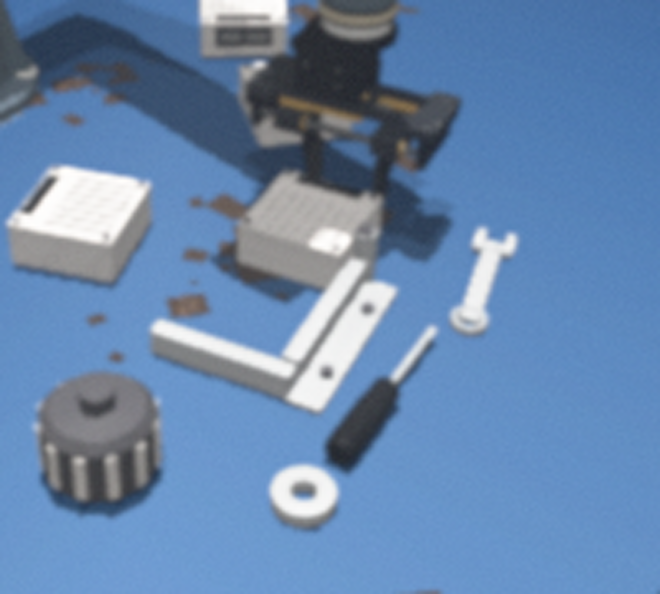

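```bash

python3 -m inch '[{"ax":0,"ay":0,"az":0,"dx":-10,"dy":0,"dz":0,"gripper":69},{"ax":0,"ay":0,"az":0,"dx":-7,"dy":0,"dz":0,"gripper":69},{"ax":0,"ay":0,"az":0,"dx":-3,"dy":0,"dz":0,"gripper":69},{"ax":0,"ay":0,"az":0,"dx":-2,"dy":0,"dz":0,"gripper":69},{"ax":0,"ay":0,"az":0,"dx":-2,"dy":0,"dz":0,"gripper":69},{"ax":0,"ay":0,"az":0,"dx":-2,"dy":0,"dz":0,"gripper":69},{"ax":0,"ay":0,"az":0,"dx":-2,"dy":0,"dz":0,"gripper":69},{"ax":0,"ay":0,"az":0,"dx":-3,"dy":0,"dz":0,"gripper":69}]'
python3 -m inch '[{"ax":0,"ay":0,"az":0,"dx":-3,"dy":0,"dz":0,"gripper":69},{"ax":0,"ay":0,"az":0,"dx":-3,"dy":0.1,"dz":0,"gripper":69},{"ax":0,"ay":0,"az":0,"dx":-3,"dy":0.1,"dz":0,"gripper":69}]'
python3 -c "
from h import *
print(w2f(tool()[0]['position'][:2]))"
```

```text
time: 14.55
position: [0.4854, 0.0557, 0.0135]
tool_rot: [0.646, 0.763, 0.0, -0.001]
ft_force: [-0.9, 4.6, 1.9]
grip_width: 0.0604
time: 14.85
position: [0.4866, 0.047, 0.0135]
tool_rot: [0.647, 0.763, -0.0, -0.001]
ft_force: [-1.2, 5.9, 3.3]
grip_width: 0.0603
[-0.05508632  0.22133828]
```

```bash

python3 -m inch '[{"ax":0,"ay":0,"az":0,"dx":-4,"dy":0.1,"dz":0,"gripper":69},{"ax":0,"ay":0,"az":0,"dx":-4,"dy":0.1,"dz":0,"gripper":69},{"ax":0,"ay":0,"az":0,"dx":-4,"dy":0.1,"dz":0,"gripper":69},{"ax":0,"ay":0,"az":0,"dx":-4,"dy":0.1,"dz":0,"gripper":69},{"ax":0,"ay":0,"az":0,"dx":-4,"dy":0.1,"dz":0,"gripper":69},{"ax":0,"ay":0,"az":0,"dx":-4,"dy":0.1,"dz":0,"gripper":69}]'
python3 -m inch '[{"ax":0,"ay":0,"az":0,"dx":-4,"dy":0.1,"dz":0,"gripper":69},{"ax":0,"ay":0,"az":0,"dx":-4,"dy":0.1,"dz":0,"gripper":69},{"ax":0,"ay":0,"az":0,"dx":-4,"dy":0.1,"dz":0,"gripper":69},{"ax":0,"ay":0,"az":0,"dx":-4,"dy":0.1,"dz":0,"gripper":69},{"ax":0,"ay":0,"az":0,"dx":-4,"dy":0.1,"dz":0,"gripper":69},{"ax":0,"ay":0,"az":0,"dx":-4,"dy":0.1,"dz":0,"gripper":69}]'
python3 -c "
from h import *
print(w2f(tool()[0]['position'][:2]))"
python3 snap.py 16 scene;python3 zs.py 16 245 185
```

```text
time: 15.45
position: [0.4908, 0.0235, 0.0135]
tool_rot: [0.647, 0.763, -0.0, -0.002]
ft_force: [-1.7, 5.1, 3.3]
grip_width: 0.0601
time: 16.05
position: [0.4951, 0.0002, 0.0135]
tool_rot: [0.646, 0.763, -0.0, -0.002]
ft_force: [-1.0, 6.0, 4.8]
grip_width: 0.0601
[-0.05436688  0.17375077]
```

View pics/scene16z.png

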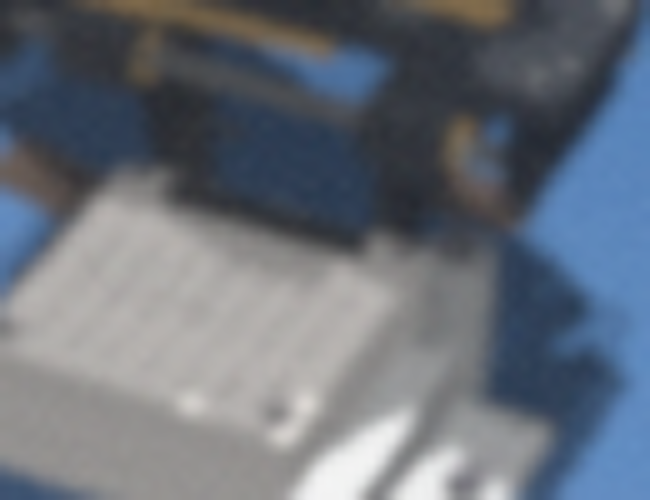

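```bash

python3 -m inch '[{"ax":0,"ay":0,"az":0,"dx":-4,"dy":0.1,"dz":0,"gripper":69},{"ax":0,"ay":0,"az":0,"dx":-4,"dy":0.1,"dz":0,"gripper":69},{"ax":0,"ay":0,"az":0,"dx":-4,"dy":0.1,"dz":0,"gripper":69},{"ax":0,"ay":0,"az":0,"dx":-4,"dy":0.1,"dz":0,"gripper":69},{"ax":0,"ay":0,"az":0,"dx":-4,"dy":0.1,"dz":0,"gripper":69},{"ax":0,"ay":0,"az":0,"dx":-4,"dy":0.1,"dz":0,"gripper":69}]'
python3 -m inch '[{"ax":0,"ay":0,"az":0,"dx":-4,"dy":0.1,"dz":0,"gripper":69},{"ax":0,"ay":0,"az":0,"dx":-4,"dy":0.1,"dz":0,"gripper":69},{"ax":0,"ay":0,"az":0,"dx":-4,"dy":0.1,"dz":0,"gripper":69},{"ax":0,"ay":0,"az":0,"dx":-4,"dy":0.1,"dz":0,"gripper":69},{"ax":0,"ay":0,"az":0,"dx":-4,"dy":0.1,"dz":0,"gripper":69}]'
python3 -c "
from h import *
print(w2f(tool()[0]['position'][:2]),tool()[1]-FA)"
python3 snap.py 17 scene top
```

```text
time: 16.7
position: [0.4995, -0.0233, 0.0134]
tool_rot: [0.646, 0.763, -0.0, -0.002]
ft_force: [-2.0, 7.1, 4.7]
grip_width: 0.0599
time: 17.2
position: [0.503, -0.0428, 0.0134]
tool_rot: [0.646, 0.763, -0.0, -0.002]
ft_force: [-0.9, 6.5, 4.4]
grip_width: 0.06
[-0.05365311  0.1301246 ] -9.526944529900105e-05
```

View pics/scene17.png

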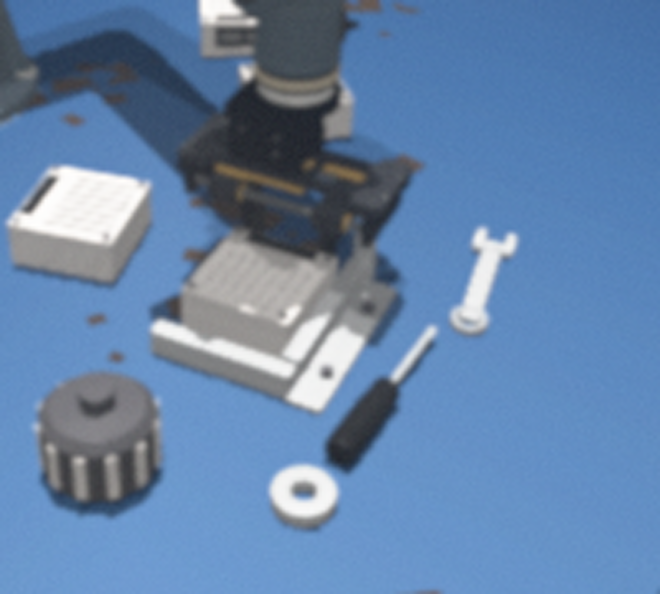

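View pics/top17.png

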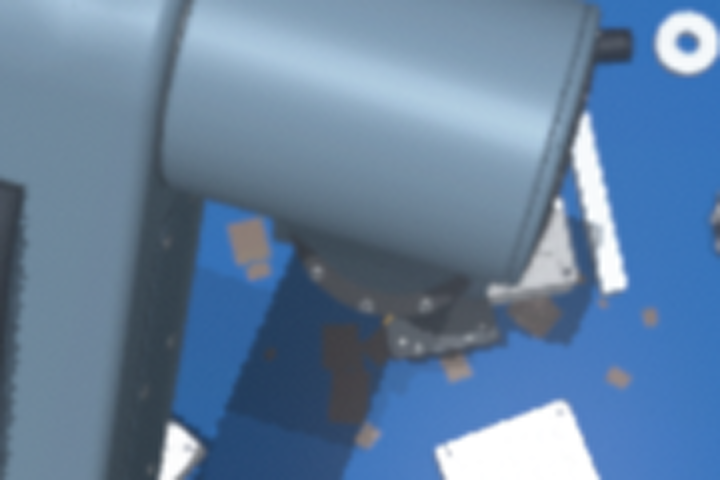

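```bash

python3 -m inch '[{"ax":0,"ay":0,"az":0,"dx":-4,"dy":0.1,"dz":0,"gripper":69},{"ax":0,"ay":0,"az":0,"dx":-4,"dy":0.1,"dz":0,"gripper":69},{"ax":0,"ay":0,"az":0,"dx":-4,"dy":0.1,"dz":0,"gripper":69},{"ax":0,"ay":0,"az":0,"dx":-2,"dy":0.1,"dz":0,"gripper":69},{"ax":0,"ay":0,"az":0,"dx":-1,"dy":0,"dz":0,"gripper":69}]'
python3 -m inch '[{"ax":0,"ay":0,"az":0,"dx":-1,"dy":0,"dz":0,"gripper":69},{"ax":0,"ay":0,"az":0,"dx":-1,"dy":0,"dz":0,"gripper":69}]'
python3 -m inch '[{"ax":0,"ay":0,"az":0,"dx":-1,"dy":0,"dz":0,"gripper":69}]'
python3 -c "
from h import *
print(w2f(tool()[0]['position'][:2]),tool()[1]-FA)"
```

```text
time: 17.8
position: [0.5058, -0.0576, 0.0133]
tool_rot: [0.647, 0.763, -0.0, -0.002]
ft_force: [-2.8, 7.0, 3.7]
grip_width: 0.0597
time: 18.0
position: [0.5061, -0.0594, 0.0133]
tool_rot: [0.646, 0.763, -0.0, -0.002]
ft_force: [-2.1, 6.5, 4.6]
grip_width: 0.0599
time: 18.1
position: [0.5063, -0.0604, 0.0133]
tool_rot: [0.646, 0.763, -0.0, -0.002]
ft_force: [-1.9, 7.0, 4.5]
grip_width: 0.0599
[-0.05328714  0.11220925] -8.536832776775971e-05
```

```bash

for i in 1 ; do python3 -m inch '[{"ax":0,"ay":0,"az":0,"dx":-1,"dy":0,"dz":0,"gripper":69}]' | grep -E "pos|force"
python3 -m inch '[{"ax":0,"ay":0,"az":0,"dx":-0.7,"dy":0,"dz":0,"gripper":69}]'| grep -E "pos|force"
python3 -m inch '[{"ax":0,"ay":0,"az":0,"dx":-0.7,"dy":0,"dz":0,"gripper":69}]'| grep -E "pos|force"
python3 -m inch '[{"ax":0,"ay":0,"az":0,"dx":-0.7,"dy":0,"dz":0,"gripper":69}]'| grep -E "pos|force"; done
```

```text
position: [0.5065, -0.0613, 0.0133]
ft_force: [-1.9, 7.6, 4.0]
position: [0.5066, -0.0621, 0.0133]
ft_force: [-1.1, 7.0, 3.8]
position: [0.5067, -0.0627, 0.0133]
ft_force: [-1.1, 8.6, 5.2]
position: [0.5067, -0.0627, 0.0133]
ft_force: [-0.3, 11.9, 4.9]
```

```bash
python3 -c "
from h import *
print(w2f(tool()[0]['position'][:2]),tool()[1]-FA)"; python3 snap.py 18 scene;python3 zs.py 18 225 205
```

```text
[-0.05331795  0.10980159] -0.0002563619787055438
```

View pics/scene18z.png

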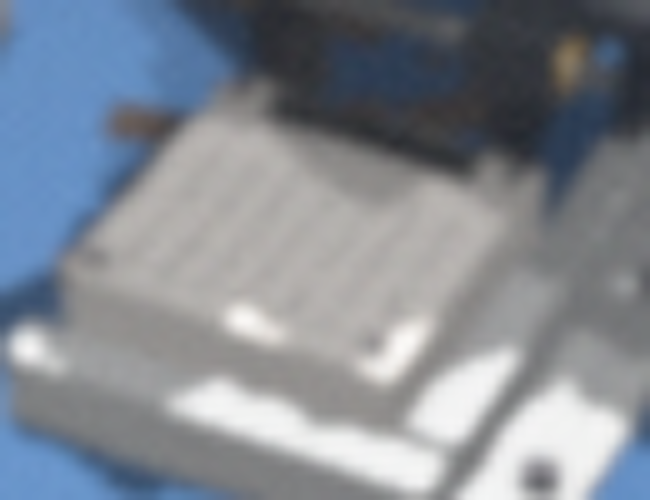

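```bash

python3 -m inch '[{"ax":0,"ay":0,"az":0,"dx":-0.2,"dy":0,"dz":0,"gripper":69},{"ax":0,"ay":0,"az":0,"dx":0,"dy":0,"dz":0,"gripper":69},{"ax":0,"ay":0,"az":0,"dx":0,"dy":0,"dz":0,"gripper":69}]'
python3 -m inch '[{"ax":0,"ay":0,"az":0,"dx":0,"dy":0,"dz":0,"gripper":69},{"ax":0,"ay":0,"az":0,"dx":0,"dy":0,"dz":0,"gripper":69},{"ax":0,"ay":0,"az":0,"dx":0,"dy":0,"dz":0,"gripper":69},{"ax":0,"ay":0,"az":0,"dx":0,"dy":0,"dz":0,"gripper":69},{"ax":0,"ay":0,"az":0,"dx":0,"dy":0,"dz":0,"gripper":69},{"ax":0,"ay":0,"az":0,"dx":0,"dy":0,"dz":0,"gripper":69}]'
```

```text
time: 18.85
position: [0.5067, -0.0627, 0.0133]
tool_rot: [0.646, 0.763, -0.0, -0.003]
ft_force: [-1.2, 9.4, 4.8]
grip_width: 0.06
time: 19.45
position: [0.5067, -0.0627, 0.0133]
tool_rot: [0.646, 0.763, -0.0, -0.003]
ft_force: [-1.0, 10.8, 4.9]
grip_width: 0.0598
```

```bash

python3 -m inch '[{"ax":0,"ay":0,"az":0,"dx":3,"dy":0,"dz":0,"gripper":69},{"ax":0,"ay":0,"az":0,"dx":15,"dy":0,"dz":0,"gripper":69},{"ax":0,"ay":0,"az":0,"dx":15,"dy":0,"dz":-10,"gripper":69},{"ax":0,"ay":0,"az":-0.14,"dx":0,"dy":0,"dz":-45,"gripper":69},{"ax":0,"ay":0,"az":-0.14,"dx":0,"dy":0,"dz":-45,"gripper":69},{"ax":0,"ay":0,"az":-0.14,"dx":0,"dy":-35,"dz":-20,"gripper":69},{"ax":0,"ay":0,"az":-0.14,"dx":0,"dy":-35,"dz":0,"gripper":69},{"ax":0,"ay":0,"az":-0.14,"dx":0,"dy":-20,"dz":0,"gripper":69}]'
python3 -m inch '[{"ax":0,"ay":0,"az":-0.14,"dx":0,"dy":0,"dz":0,"gripper":69},{"ax":0,"ay":0,"az":-0.14,"dx":0,"dy":0,"dz":0,"gripper":69},{"ax":0,"ay":0,"az":-0.14,"dx":0,"dy":0,"dz":0,"gripper":69},{"ax":0,"ay":0,"az":-0.14,"dx":0,"dy":0,"dz":0,"gripper":69},{"ax":0,"ay":0,"az":-0.14,"dx":0,"dy":0,"dz":0,"gripper":69},{"ax":0,"ay":0,"az":-0.14,"dx":0,"dy":0,"dz":0,"gripper":69},{"ax":0,"ay":0,"az":-0.03,"dx":0,"dy":0,"dz":0,"gripper":69}]'
python3 -c "
from h import *
t=f2w([-.14,.054]);rel(t[0],t[1],.013,FA+np.pi/2);print(w2f(tool()[0]['position'][:2]))"
python3 snap.py 19 scene top
python3 dep.py 19 260 315 145 215
```

```text
time: 20.25
position: [0.4255, -0.0796, 0.1348]
tool_rot: [0.342, 0.94, -0.0, 0.0]
ft_force: [0.1, 0.3, -0.2]
grip_width: 0.0598
time: 20.95
position: [0.4276, -0.0797, 0.1339]
tool_rot: [-0.083, 0.997, -0.0, 0.0]
ft_force: [-0.7, -0.3, -0.5]
grip_width: 0.0601
pos [ 0.4276 -0.0797  0.1339] psi 1.737 az 0.002 then dx 5.9 dy -52.1 dz 120.9 tilt [ 5.e-04 -4.e-04 -1.e+00]
[-0.13406625  0.10605425]
((567.4468383789062, -155.501953125), (15.26370620727539, 10.108329772949219), 82.95234680175781) ctr fix [-8.6  8.3] yaw-f mod 90 deg 73.5
```

View pics/top19.png

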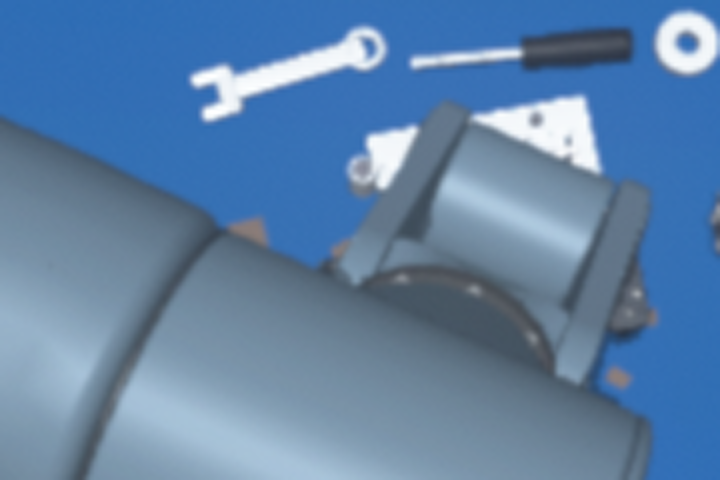

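View pics/scene19.png

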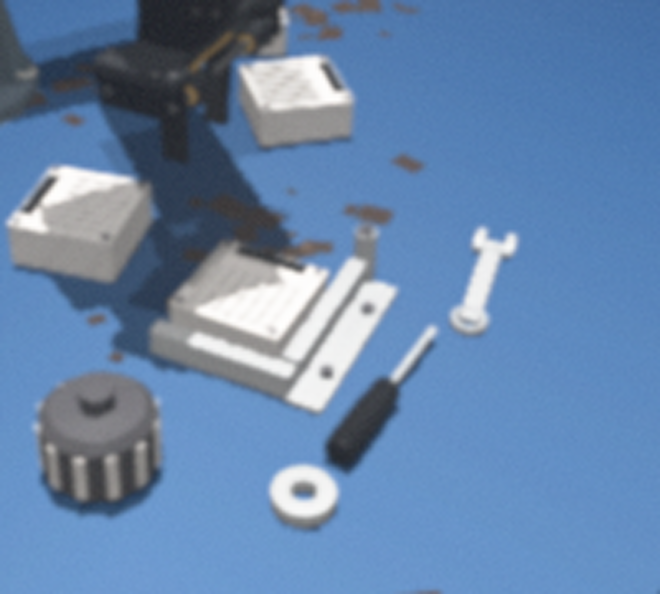

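```bash

python3 -m inch '[{"ax":0,"ay":0,"az":0,"dx":0,"dy":-26,"dz":0,"gripper":69},{"ax":0,"ay":0,"az":0,"dx":0,"dy":-26,"dz":20,"gripper":69},{"ax":0,"ay":0,"az":0,"dx":0,"dy":0,"dz":45,"gripper":69},{"ax":0,"ay":0,"az":0,"dx":0,"dy":0,"dz":35,"gripper":69},{"ax":0,"ay":0,"az":0,"dx":0,"dy":0,"dz":15,"gripper":69},{"ax":0,"ay":0,"az":0,"dx":0,"dy":0,"dz":5,"gripper":69},{"ax":0,"ay":0,"az":0,"dx":-8,"dy":0,"dz":0,"gripper":69},{"ax":0,"ay":0,"az":0,"dx":-8,"dy":0,"dz":0,"gripper":69}]'
python3 -m inch '[{"ax":0,"ay":0,"az":0,"dx":-2,"dy":0,"dz":0,"gripper":69},{"ax":0,"ay":0,"az":0,"dx":-2,"dy":0,"dz":0,"gripper":69}]'
python3 -c "
from h import *
print(w2f(tool()[0]['position'][:2]),tool()[1]-FA)"
```

```text
time: 21.85
position: [0.4533, -0.1294, 0.0143]
tool_rot: [-0.082, 0.997, -0.001, 0.001]
ft_force: [0.8, -0.7, 0.7]
grip_width: 0.0601
time: 22.05
position: [0.4564, -0.1286, 0.0144]
tool_rot: [-0.083, 0.997, -0.0, 0.0]
ft_force: [-5.3, -3.7, 1.7]
grip_width: 0.0602
[-0.11368884  0.05310903] 1.5711592415651656
```

```bash

python3 -m inch '[{"ax":0,"ay":0,"az":0,"dx":-1,"dy":0,"dz":0,"gripper":69}]'| grep -E "pos|force"
python3 -m inch '[{"ax":0,"ay":0,"az":0,"dx":-0.7,"dy":0,"dz":0,"gripper":69}]'| grep -E "pos|force"
python3 -m inch '[{"ax":0,"ay":0,"az":0,"dx":-0.7,"dy":0,"dz":0,"gripper":69}]'| grep -E "pos|force"
python3 -c "
from h import *
print(w2f(tool()[0]['position'][:2]),tool()[1]-FA)"
```

```text
position: [0.4563, -0.1282, 0.0141]
ft_force: [-4.5, -3.0, 1.9]
position: [0.4563, -0.1279, 0.0139]
ft_force: [-7.2, -3.9, 2.9]
position: [0.4562, -0.1277, 0.0138]
ft_force: [-8.2, -5.9, 3.9]
[-0.1137631   0.05398709] 1.5707803829984641
```

```bash

python3 -m inch '[{"ax":0,"ay":0,"az":0,"dx":3,"dy":0,"dz":0,"gripper":69},{"ax":0,"ay":0,"az":0,"dx":15,"dy":0,"dz":0,"gripper":69},{"ax":0,"ay":0,"az":0,"dx":8,"dy":0,"dz":-10,"gripper":69},{"ax":0,"ay":0,"az":0,"dx":0,"dy":0,"dz":-45,"gripper":69},{"ax":0,"ay":0,"az":0.1,"dx":0,"dy":0,"dz":-50,"gripper":69},{"ax":0,"ay":0,"az":0.14,"dx":0,"dy":40,"dz":-20,"gripper":69},{"ax":0,"ay":0,"az":0.14,"dx":0,"dy":40,"dz":0,"gripper":69},{"ax":0,"ay":0,"az":0.14,"dx":0,"dy":20,"dz":0,"gripper":69}]'
python3 -m inch '[{"ax":0,"ay":0,"az":0.14,"dx":0,"dy":0,"dz":0,"gripper":69},{"ax":0,"ay":0,"az":0.14,"dx":0,"dy":0,"dz":0,"gripper":69},{"ax":0,"ay":0,"az":0.14,"dx":0,"dy":0,"dz":0,"gripper":69},{"ax":0,"ay":0,"az":0.14,"dx":0,"dy":0,"dz":0,"gripper":69},{"ax":0,"ay":0,"az":0.14,"dx":0,"dy":0,"dz":0,"gripper":69},{"ax":0,"ay":0,"az":0.14,"dx":0,"dy":0,"dz":0,"gripper":69},{"ax":0,"ay":0,"az":0.14,"dx":0,"dy":0,"dz":0,"gripper":69},{"ax":0,"ay":0,"az":0.07,"dx":0,"dy":0,"dz":0,"gripper":69}]'
python3 -c "
from h import *
t=f2w([-.056,.137]);rel(t[0],t[1],.013,FA);print(w2f(tool()[0]['position'][:2]))"
python3 snap.py 20 scene top
```

```text
time: 23.15
position: [0.4367, -0.0323, 0.1403]
tool_rot: [0.177, 0.984, 0.0, 0.001]
ft_force: [-0.2, -0.6, -0.4]
grip_width: 0.0598
time: 23.95
position: [0.4374, -0.0345, 0.1392]
tool_rot: [0.646, 0.763, 0.0, 0.001]
ft_force: [0.3, 0.9, 0.2]
grip_width: 0.06
pos [ 0.4374 -0.0345  0.1392] psi 0.166 az 0.001 then dx -12.1 dy 61.0 dz 126.2 tilt [ 1.5e-03 -1.0e-04 -1.0e+00]
[-0.11699194  0.14908142]
```

View pics/top20.png

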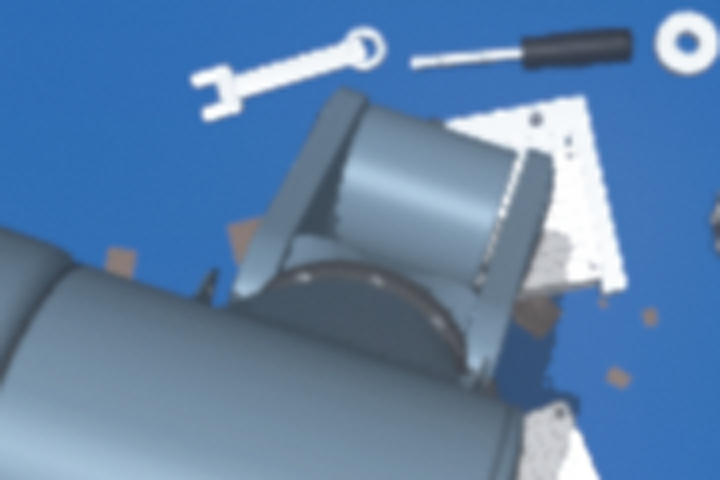

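```bash

python3 -m inch '[{"ax":0,"ay":0,"az":0,"dx":-4,"dy":30,"dz":0,"gripper":69},{"ax":0,"ay":0,"az":0,"dx":-4,"dy":29,"dz":10,"gripper":69},{"ax":0,"ay":0,"az":0,"dx":0,"dy":0,"dz":45,"gripper":69},{"ax":0,"ay":0,"az":0,"dx":0,"dy":0,"dz":45,"gripper":69},{"ax":0,"ay":0,"az":0,"dx":0,"dy":0,"dz":20,"gripper":69},{"ax":0,"ay":0,"az":0,"dx":0,"dy":0,"dz":5,"gripper":69},{"ax":0,"ay":0,"az":0,"dx":-10,"dy":0,"dz":0,"gripper":69},{"ax":0,"ay":0,"az":0,"dx":-10,"dy":0,"dz":0,"gripper":69}]'
python3 -m inch '[{"ax":0,"ay":0,"az":0,"dx":-5,"dy":0,"dz":0,"gripper":69},{"ax":0,"ay":0,"az":0,"dx":-2,"dy":0,"dz":0,"gripper":69},{"ax":0,"ay":0,"az":0,"dx":0,"dy":0,"dz":0,"gripper":69}]'
python3 -c "
from h import *
print(w2f(tool()[0]['position'][:2]),tool()[1]-FA)"
```

```text
time: 24.85
position: [0.5014, -0.0531, 0.0147]
tool_rot: [0.644, 0.765, 0.0, 0.001]
ft_force: [-0.3, 0.3, 0.7]
grip_width: 0.0601
time: 25.15
position: [0.502, -0.0598, 0.0144]
tool_rot: [0.645, 0.764, 0.0, 0.001]
ft_force: [0.6, 0.3, 0.2]
grip_width: 0.0598
[-0.05741889  0.11345625] 0.004586052026075482
```

Expected contact is at y ≈ 109.8 mm, so about 3.5 mm more.

```bash

python3 -m inch '[{"ax":0,"ay":0,"az":0.005,"dx":-1.5,"dy":0,"dz":0,"gripper":69},{"ax":0,"ay":0,"az":0,"dx":-1,"dy":0,"dz":0,"gripper":69}]'| grep -E "pos|force"
python3 -m inch '[{"ax":0,"ay":0,"az":0,"dx":-1,"dy":0,"dz":0,"gripper":69}]'| grep -E "pos|force"
python3 -m inch '[{"ax":0,"ay":0,"az":0,"dx":-1,"dy":0,"dz":0,"gripper":69}]'| grep -E "pos|force"
python3 -m inch '[{"ax":0,"ay":0,"az":0,"dx":-0.7,"dy":0,"dz":0,"gripper":69}]'| grep -E "pos|force"
python3 -c "
from h import *
print(w2f(tool()[0]['position'][:2]),tool()[1]-FA)"
```

```text
position: [0.5017, -0.0614, 0.0136]
ft_force: [-0.1, -0.3, -0.5]
position: [0.5019, -0.0623, 0.0135]
ft_force: [0.7, 0.3, -0.3]
position: [0.502, -0.0633, 0.0134]
ft_force: [-0.7, 0.4, -0.2]
position: [0.502, -0.0635, 0.0134]
ft_force: [0.5, 5.6, 0.6]
[-0.05805227  0.1098475 ] 0.00013197245367668753
```

```bash

python3 -m inch '[{"ax":0,"ay":0,"az":0,"dx":-0.8,"dy":0,"dz":0,"gripper":69}]'| grep -E "pos|force"
python3 -m inch '[{"ax":0,"ay":0,"az":0,"dx":-0.5,"dy":0,"dz":0,"gripper":69}]'| grep -E "pos|force"
python3 -c "
from h import *
print(w2f(tool()[0]['position'][:2]),tool()[1]-FA)"
```

```text
position: [0.5018, -0.0637, 0.0134]
ft_force: [1.5, 8.7, 2.5]
position: [0.5017, -0.0637, 0.0134]
ft_force: [1.0, 9.3, 2.1]
[-0.05838067  0.10968558] 0.0012147300808658112
```

```bash

python3 -m inch '[{"ax":0,"ay":0,"az":0,"dx":-0.6,"dy":0,"dz":0,"gripper":69},{"ax":0,"ay":0,"az":0,"dx":0,"dy":0,"dz":0,"gripper":69}]'| grep -E "pos|force"
python3 -m inch '[{"ax":0,"ay":0,"az":0,"dx":-0.1,"dy":0,"dz":0,"gripper":69},{"ax":0,"ay":0,"az":0,"dx":0,"dy":0,"dz":0,"gripper":69},{"ax":0,"ay":0,"az":0,"dx":0,"dy":0,"dz":0,"gripper":69},{"ax":0,"ay":0,"az":0,"dx":0,"dy":0,"dz":0,"gripper":69}]'| grep -E "pos|force"
python3 -m inch '[{"ax":0,"ay":0,"az":0,"dx":0,"dy":0,"dz":0,"gripper":69},{"ax":0,"ay":0,"az":0,"dx":0,"dy":0,"dz":0,"gripper":69},{"ax":0,"ay":0,"az":0,"dx":0,"dy":0,"dz":0,"gripper":69},{"ax":0,"ay":0,"az":0,"dx":0,"dy":0,"dz":0,"gripper":69},{"ax":0,"ay":0,"az":0,"dx":0,"dy":0,"dz":0,"gripper":69},{"ax":0,"ay":0,"az":0,"dx":0,"dy":0,"dz":0,"gripper":69}]'| grep -E "pos|force"
python3 -c "
from h import *
print(w2f(tool()[0]['position'][:2]),tool()[1]-FA)"
```

```text
position: [0.5014, -0.0638, 0.0134]
ft_force: [1.0, 10.3, 2.8]
position: [0.5014, -0.0638, 0.0134]
ft_force: [1.4, 9.2, 3.2]
position: [0.5015, -0.0638, 0.0134]
ft_force: [0.8, 10.3, 3.4]
[-0.05864439  0.10958769] 0.0017943024473409397
```

```bash

python3 -m inch '[{"ax":0,"ay":0,"az":0,"dx":-0.6,"dy":0.3,"dz":0,"gripper":69},{"ax":0,"ay":0,"az":0,"dx":0,"dy":0,"dz":0,"gripper":69}]'| grep -E "pos|force"
python3 -m inch '[{"ax":0,"ay":0,"az":0,"dx":0,"dy":0,"dz":0,"gripper":69},{"ax":0,"ay":0,"az":0,"dx":0,"dy":0,"dz":0,"gripper":69},{"ax":0,"ay":0,"az":0,"dx":0,"dy":0,"dz":0,"gripper":69},{"ax":0,"ay":0,"az":0,"dx":0,"dy":0,"dz":0,"gripper":69},{"ax":0,"ay":0,"az":0,"dx":0,"dy":0,"dz":0,"gripper":69},{"ax":0,"ay":0,"az":0,"dx":0,"dy":0,"dz":0,"gripper":69},{"ax":0,"ay":0,"az":0,"dx":0,"dy":0,"dz":0,"gripper":69},{"ax":0,"ay":0,"az":0,"dx":0,"dy":0,"dz":0,"gripper":69}]'| grep -E "pos|force"
python3 -m inch '[{"ax":0,"ay":0,"az":0,"dx":3,"dy":0,"dz":0,"gripper":69},{"ax":0,"ay":0,"az":0,"dx":12,"dy":0,"dz":0,"gripper":69},{"ax":0,"ay":0,"az":0,"dx":10,"dy":0,"dz":-10,"gripper":69},{"ax":0,"ay":0,"az":0,"dx":0,"dy":0,"dz":-45,"gripper":69},{"ax":0,"ay":0,"az":0,"dx":0,"dy":0,"dz":-50,"gripper":69},{"ax":0,"ay":0,"az":0,"dx":40,"dy":0,"dz":-20,"gripper":69},{"ax":0,"ay":0,"az":0,"dx":45,"dy":0,"dz":0,"gripper":69},{"ax":0,"ay":0,"az":0,"dx":45,"dy":0,"dz":0,"gripper":69}]'
python3 -m inch '[{"ax":0,"ay":0,"az":0,"dx":45,"dy":0,"dz":0,"gripper":69},{"ax":0,"ay":0,"az":0,"dx":45,"dy":0,"dz":0,"gripper":69},{"ax":0,"ay":0,"az":0,"dx":45,"dy":0,"dz":0,"gripper":69},{"ax":0,"ay":0,"az":0,"dx":20,"dy":0,"dz":0,"gripper":69},{"ax":0,"ay":0,"az":0,"dx":0,"dy":0,"dz":0,"gripper":69}]'
python3 snap.py 21 scene top;python3 zs.py 21 225 205
python3 - <<'E'
import cv2,numpy as np
c=np.load("pics/top21.npz")["img"][140:205,230:315,::-1]
cv2.imwrite("pics/top21z.png",cv2.resize(c,None,fx=9,fy=9,interpolation=cv2.INTER_CUBIC))
E
```

```text
position: [0.5014, -0.0638, 0.0135]
ft_force: [0.9, 11.6, 4.0]
position: [0.5014, -0.0638, 0.0135]
ft_force: [0.3, 9.7, 4.1]
time: 28.85
position: [0.4776, 0.0876, 0.1403]
tool_rot: [0.647, 0.763, 0.001, 0.001]
ft_force: [0.8, -0.4, -0.7]
grip_width: 0.0601
time: 29.35
position: [0.4505, 0.2419, 0.139]
tool_rot: [0.644, 0.765, 0.0, 0.0]
ft_force: [-0.0, -1.4, 0.3]
grip_width: 0.06
```

View pics/top21z.png

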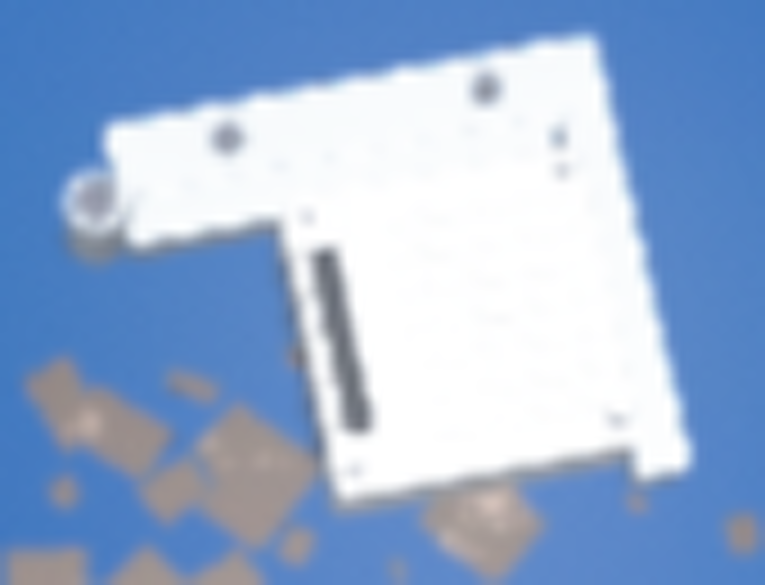

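View pics/scene21.png

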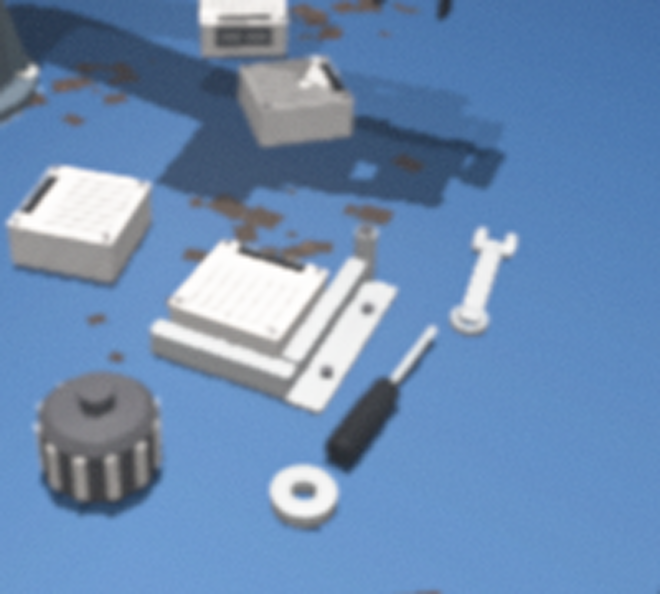

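```bash
python3 dep.py 21 255 315 150 210
python3 - <<'E'
from h import *
import cv2
# fence inner-face edge / stop edge in initial top depth: bar tops z 18..31mm
for k in ("0",):
    c=dict(np.load(f"pics/top{k}.npz"));P=cloud(c);m=(P[...,2]>.016)&(P[...,2]<.033)
    s=np.zeros_like(m);s[140:200,240:312]=1;m&=s
    Q=np.array([w2f(p) for p in P[m][:,:2]])*1000
    for y0 in range(20,140,20):
        q=Q[(Q[:,1]>y0)&(Q[:,1]<y0+20)];print("y",y0,"fence x",np.percentile(q[:,0],[2,50,98]).round(1))
    for x0 in range(-100,-20,20):
        q=Q[(Q[:,0]>x0)&(Q[:,0]<x0+20)];print("x",x0,"stop y",np.percentile(q[:,1],[2,50,98]).round(1))
E
```

```text
((516.982421875, -120.97747802734375), (100.89925384521484, 101.32919311523438), 9.86211109161377) ctr fix [-52.7  50.7] yaw-f mod 90 deg 0.41
y 20 fence x [-1.9  5.7 14.4]
y 40 fence x [-2.1  5.7 13.8]
y 60 fence x [-2.7  4.3 13.1]
y 80 fence x [-2.8  5.9 12.6]
y 100 fence x [-2.5  4.  12.4]
y 120 fence x [-3.5  4.3 12.6]
x -100 stop y [-15.8  -8.2  -1.3]
x -80 stop y [-15.8  -8.5  -0.6]
x -60 stop y [-15.8  -7.   -0.1]
x -40 stop y [-15.5  -6.9   0.2]
```

The depth fit puts the unit at about (-50.6, 50.5) mm in the fixture, square within 0.5°, with the connector facing away from the stop. The screwdriver, spanner, ring and motor housing look unmoved, and the robot is clear. I'll hand in.

```bash
python3 - <<'E'
from rig import robot
print(robot.hand_in(), robot.get_obs()["time"])
E
```

```text
the job is handed in; nothing more can be done
the job is handed in; nothing more can be done
```

I turned the unit a quarter turn anticlockwise on the post and slid it along the fence into the corner. I pressed it against the stop, then handed in at about 29 s of the 72 s allowed. No verdict came back.

- **Turn:** I pushed the unit up to the post with both fingers. I then turned it about the post with the closed fingers on its rear corner. Readings stayed at 5–8 N while it turned and reached about 12 N once it sat flat against the post and fence. The post contact slid along the unit's side from about 7 mm on the connector half to about 12 mm past the middle, which did no harm.
- **Slide and first press:** The slide along the fence took 6–8 N. I then held it against the stop for about 1 s at 9–12 N.
- **Fence check:** A 9 N push towards the fence did not move the unit, so it was already flush. Sideways drag in that push may have shifted it slightly off the stop.
- **Second press:** I pressed it against the stop again for about 2 s at 9–12 N. That averages slightly under the 12 N asked for, but is well above the 4 N required. I read the force only at the end of each move, so short peaks between readings would not show.
- **Final position:** The last overhead depth image put the unit at about (-50.6, 50.5) mm in the fixture. It was square within about 0.5° and lying flat, with the connector facing away from the stop.
- **Disagreement:** My first estimate of the fixture was off by 2–4 mm across the fence and about 0.01–0.02 rad in angle. With that estimate the unit reads -52.7 mm in x, just outside the -52.5 mm limit. The figure above uses the fence face measured from depth, which the push test supports.
- **Other parts:** The motor housing, screwdriver, spanner and bearing look unmoved in the last pictures. I checked them by eye only.

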